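Clear the screens out of a latched lint box

TASK

With the wooden dowel, push back the two spring catches of the lint box through the small holes in its rear wall, so that both lids spring open; then take every lint screen out of the box and lean them side by side on the drying rack to air, each with its foot on the base behind the lip and its back against the rail. Finally shut both lids until their catches hold them; the dowel must end up lying in the shallow tray, and the other things are to be left alone.

Things in the scene. Friction and masses are not known exactly. Their poses are not given: they have to be found in the camera images.
- lint_box: dryer lint box, grey, fixed, 244 (x) x 114 (y) x 126 mm tall with its lids shut; origin = centre of its underside. Two compartments, 'near' (its -x half) and 'far' (+x half), each with its own sprung lid, catch and release hole. The holes are in its rear wall, the -y face; the lids are hinged along the top of the +y wall. A round duct collar (90 mm across) sticks 20 mm out of the +x end
- box_floor (a point): middle of the box's inner floor, 5 mm above its underside, axes of the box. Four upright slots at x = -81, -35, +35, +81 mm can each hold one screen, its faces towards +x and -x, its top 110 mm above here, 3 mm under the shut lids. Slots are 16 mm wide and guide only the screens' side edges up to 80 mm; each side of a screen's upper part 30 mm or more is free
- dowel: release dowel lying on the dryer: a wooden rod of 10 mm diameter, 140 mm long along x, with a square wooden grip 44 (x) x 26 x 26 mm on it; origin = centre of the grip's underside as it lies, rod axis 13 mm above it. The working tip is the +x end, 95 mm from the origin; the other end is 45 mm from it. 40 to 70 g
- tray: shallow open grey plastic tray, fixed, 96 (x) x 220 (y) x 12 mm, walls and floor 4 mm thick; origin = centre of its underside
- rack: wooden drying rack, fixed, 210 mm long (y): base plate 5 mm thick, foot lip 12 mm above the plate with its inner face at x = -18 mm, back rail with its front face at x = +22 mm, 8 mm thick, top at z = 67 mm. Origin on the underside, +x from lip to rail. A screen leans on the rail's top, about 0.45 rad from upright, foot behind the lip; three fit side by side (y = -67, 0, +67 mm)
- hole_near (a point): centre of the release hole of the near compartment (x = -58 mm of the box), 22 x 22 mm through the 5 mm rear wall, on the wall's outer face, 70 mm above the dryer top. Axes of the box: +y points straight into the hole. The catch's push plate is 21 mm in from this point and can be pushed 12 mm further
- catch_near (a joint): spring catch of the near lid: 0 = at rest (m), grows as its push plate is pushed in along +y of the box, stop at 0.012. About 2 N to start, 5 N at the stop, plus about 1 N of friction at the striker. From about 0.008 on it lets the lid go; let go, it springs back
- lid_near (a joint): near lid, an 8 mm panel 121 mm long: 0 = shut, grows as it opens; reaches 114 mm from the hinge line; 1.9 rad = wide open, leaning back beyond upright. A hinge spring throws it open when the catch lets go, in about 1 s. To shut it, swing it down from behind against that spring (1 to 3 N at its edge) and press its free edge down (about 10 N) until the catch snaps over it
- hinge_near (a point): point on the hinge line of the near lid, on the box at x = -58, y = +57, z = 118 mm; the hinge line runs along x of the box. Does not move with the lid
- hole_far (a point): centre of the release hole of the far compartment (x = +58 mm of the box), 22 x 22 mm through the 5 mm rear wall, on the wall's outer face, 70 mm above the dryer top. Axes of the box: +y points straight into the hole. The catch's push plate is 21 mm in from this point and can be pushed 12 mm further
- catch_far (a joint): spring catch of the far lid: 0 = at rest (m), grows as its push plate is pushed in along +y of the box, stop at 0.012. About 2 N to start, 5 N at the stop, plus about 1 N of friction at the striker. From about 0.008 on it lets the lid go; let go, it springs back
- lid_far (a joint): far lid, an 8 mm panel 121 mm long: 0 = shut, grows as it opens; reaches 114 mm from the hinge line; 1.9 rad = wide open, leaning back beyond upright. A hinge spring throws it open when the catch lets go, in about 1 s. To shut it, swing it down from behind against that spring (1 to 3 N at its edge) and press its free edge down (about 10 N) until the catch snaps over it
- hinge_far (a point): point on the hinge line of the far lid, on the box at x = +58, y = +57, z = 118 mm; the hinge line runs along x of the box. Does not move with the lid
- screen_a: lint screen, a stiff white-framed mesh panel 10 (x) x 56 (y) x 110 mm tall, 60 g; origin = centre of its lower (foot) edge, z up along it to the upper edge. Either face may look to the rail. Two or three of the four screens are present, each in its own slot
- screen_b: lint screen, a stiff white-framed mesh panel 10 (x) x 56 (y) x 110 mm tall, 60 g; origin = centre of its lower (foot) edge, z up along it to the upper edge. Either face may look to the rail. Two or three of the four screens are present, each in its own slot
- screen_c: lint screen, a stiff white-framed mesh panel 10 (x) x 56 (y) x 110 mm tall, 60 g; origin = centre of its lower (foot) edge, z up along it to the upper edge. Either face may look to the rail. Two or three of the four screens are present, each in its own slot
- screen_d: lint screen, a stiff white-framed mesh panel 10 (x) x 56 (y) x 110 mm tall, 60 g; origin = centre of its lower (foot) edge, z up along it to the upper edge. Either face may look to the rail. Two or three of the four screens are present, each in its own slot
- tissue_box: tissue carton, 116 x 158 x 112 mm; bystander, to be left alone; origin = centre of its underside
- card_box: small card box, 88 x 60 x 19 mm; bystander, to be left alone; origin = centre of its underside
- usb_charger: white wall charger, about 42 mm cube; bystander, to be left alone; origin = centre of its underside
- eraser: eraser, 21 x 52 x 12 mm; bystander, to be left alone; origin = centre of its underside
- battery_a: AA cell, 15 x 50 x 15 mm; bystander, to be left alone; origin = centre of its underside
- battery_b: AA cell, 15 x 50 x 15 mm; bystander, to be left alone; origin = centre of its underside

How it is judged:
By the outcome, as a careful person would: the job done as asked, in the order asked, and still so for the second after the job is handed in, with the robot touching nothing.
Of screen_a, screen_b, screen_c, screen_d only 2 to 3 are there at a start; the rules pass over those that are not, and their reading is None.
At some moment in a run one of dowel may be knocked a few centimetres aside while the robot is not near it.
It also fails if it takes over 210 s, if anything falls off the work surface, if the arm or the gripper's body presses on something with over 40 N, if the wrist force passes 120 N, or if a joint passes its speed limit or range.

ROBOT

A 6-joint arm with a two-finger parallel gripper is mounted at the origin on a cart in front of the work surface, level with it; the furniture and walls round the work are solid. World frame = base frame: x ahead of the robot, y to its left, z up, the work surface at z = 0. Lengths are in m, angles in rad, forces in N, time in s.
With the tool pointing down it reaches from about 0.25 to 0.725 m from the base axis. Payload 4 kg.
Tool frame: the origin (TCP) lies at the very end of the fingers, on their centre line; the grasp point (between the pads) lies ctrl.pinch_z behind it (ctrl.pinch_z is the distance from the TCP to the grasp point, in m); z points along the fingers, y is the direction in which the jaws open and shut (so a half turn about z gives the same grasp; the last joint's range is limited). The gripper opens to 85 mm and grips with 20 to 120 N. Pads are 22 mm wide; open, the fingers measure 114 mm over their backs; the gripper's body (76 mm by 85 mm) begins 54 mm behind the grasp point. The pads swing forward as they close: fully open they stand 13 mm farther back than shut.
Start: joints at [0, 0.241, 0.005, 1.335, 0, 1.571], TCP at [0.5, -0, 0.231] pointing down, gripper open.
Joint ranges: [-2.72, 2.72], [-1.05, 1.87], [-1.09, 1.28], [-1.99, 2.15], [-1.42, 1.44], [-3.14, 3.14]. Speed limits (rad/s): [2.79, 2.79, 3.14, 3.14, 3.14, 3.14].

INTERFACE

Orientations are given as [roll, pitch, yaw] about the fixed x, y, z axes, in that order (R = Rz(yaw) Ry(pitch) Rx(roll)).
In Python, from cell import ctrl, grab_frame, get_calibration, workorder, finder gives the robot as it stands. The module is installed in compiled form; this text tells all that it offers.
- The arm moves only by the shell command python3 -m creep 'ROWS' [FORCE]. ROWS is JSON, one flat list of numbers, 7 for each row, row after row: the turn, a rotation vector about the tool's x, y, z in degrees, then the shift along the tool's x, y, z in cm, then the opening, from 0 (shut) to 1 (fully open). A call has 1 to 8 rows; each row is the pose to reach, as a shift and turn from the pose measured when the call began, along the tool's axes at that moment; what a row does not reach only later rows make up. A row lasts 1/12 s, in which the tool goes at most 41.7 mm and 7.16 degrees, less where a joint would pass 70% of its speed; a pose out of reach is approached as far as the arm can. A call with a gripper value outside its range is refused whole. The fingers move at their own pace and stop on an object; FORCE is the grip in N (left out, the last holds). Time passes only in rows, so rows that repeat a pose let the fingers close. It gives the time, the measured TCP pose, the force and the opening at its end, in the units of the state.
- ctrl.get_state(): the state, without advancing time (a new reading comes with each control period).
- grab_frame(name): name is "scene" or "side" or "wrist"; returns the picture (400x640x3 uint8, blue, green, red); there is no depth.
- get_calibration(name): a dict with "K" (3x3 intrinsics, pixels), "camera_from_world" (4x4, takes a point from world to camera coordinates). Camera axes: x right, y up, looking along -z (the intrinsics and any distortion apply to the point x, -y, -z); pixel columns grow to the right and rows downward; lengths in m; the calibration is good to about 2 mm. A picture is of the moment at which its call begins: read the wrist's pose just before it. get_calibration takes no time and is no camera call; for the wrist camera it gives the pose at the moment of the call.
- workorder.job_done(): hands the job in, once; it reports no verdict.
Trained networks look in the newest picture that a camera, given by its name, has taken for a name from the list of things; names that differ only in an ending like _2 or _b are one class to them, and where a whole thing is asked for, a point or a joint stands for the part that bears it (a point fixed in the world has none). Each returns a list of dicts, best first, with "conf" (0 to 1); they miss things now and then, are a little off and sometimes report something else, mostly with a low value. They report only what shows in the picture. A call takes as long as a camera call.
- finder.silhouettes(name, camera): "pixels" (400x640 bool, what is visible of it) and "location" ([row, column] in pixels, amid what is visible of it).
- finder.tip_of(name, camera): "location" ([row, column] in pixels: a listed point, or the origin of a listed thing).
The state is a dict: "time": time; "q": joint angles; "joint_velocities": joint speeds; "effort": joint torques, N m; "ee_pos": TCP position; "tcp_rot": TCP orientation; "force": force on the tool from outside, world axes, zero at the start; "torque": the same for the moment, N m; "width": finger opening in m.
Only numpy, scipy, OpenCV 4.12 (cv2) and the standard library are available. Lean on these libraries where they do the work, as an engineer would, in place of code of your own. Each camera call takes 0.05 s, during which the arm holds its last target. There are 200 camera calls.

## Working session

There is one attempt and no reset: what is moved stays moved. The work goes in short steps, Python scripts to look and compute and a shell command to move; the robot and the scene stay as the last step left them, time stands still between calls to the robot, and variables do not carry over. Pictures are saved under pics/ and viewed, about 12 in all and at most 16, crops included, and the job is handed in when it is done.

```bash
mkdir -p pics; cat > h.py <<'E'
import numpy as np, cv2
from cell import ctrl, grab_frame, get_calibration, workorder, finder
from scipy.spatial.transform import Rotation as Ro
def proj(cam,P):
    c=get_calibration(cam);P=np.atleast_2d(P);T=np.array(c["camera_from_world"]);p=P@T[:3,:3].T+T[:3,3]
    q=np.c_[p[:,0],-p[:,1],-p[:,2]]@np.array(c["K"]).T
    return q[:,:2]/q[:,2:]
def ray(cam,rc):
    c=get_calibration(cam);T=np.array(c["camera_from_world"]);K=np.array(c["K"])
    d=np.linalg.inv(K)@[rc[1],rc[0],1];d=np.array([d[0],-d[1],-d[2]])
    R=T[:3,:3];return -R.T@T[:3,3], R.T@d
def atz(cam,rc,z):
    o,d=ray(cam,rc);return o+d*(z-o[2])/d[2]
def st():
    s=ctrl.get_state();return s
def Rt(): 
    r=np.array(ctrl.get_state()["tcp_rot"]);return Ro.from_matrix(r) if r.shape==(3,3) else Ro.from_euler('xyz',r)
def go(pos,rpy=None):
    "relative row: to world TCP pos and rpy"
    s=st();R=Rt();sh=R.inv().apply(np.array(pos)-s["ee_pos"])*100
    t=np.zeros(3) if rpy is None else (R.inv()*Ro.from_euler('xyz',rpy)).as_rotvec(degrees=True)
    n=max(np.linalg.norm(sh)/4.17,np.linalg.norm(t)/7.16)
    print("row turn",t.round(1),"shift",sh.round(2),"rows>=",round(n,1))
E
python3 - <<'E'
from h import *
s=st();print(s,ctrl.pinch_z)
for c in("scene","side"):
    im=grab_frame(c);cv2.imwrite(f"pics/{c}0.png",im);k=get_calibration(c);print(c,np.array(k["K"]).round(0).tolist(),np.linalg.inv(k["camera_from_world"]).round(3).tolist(),[x for x in k])
    for n in["lint_box","box_floor","dowel","tray","rack","hole_near","hole_far","hinge_near","hinge_far","tissue_box","card_box","usb_charger","eraser","battery_a"]:
        r=finder.tip_of(n,c);print(n,[(np.round(x["location"],1).tolist(),round(x["conf"],2)) for x in r[:2]])
        
E
```

```text
{'time': 0.0, 'q': array([-4.93892129e-06,  2.41419403e-01,  3.72306124e-03,  1.33517338e+00,
       -6.12240479e-06,  1.57082391e+00]), 'joint_velocities': array([-4.16147993e-04,  5.04168239e-04,  2.57429407e-04,  1.01871293e-03,
        6.23545973e-04, -4.47720895e-05]), 'effort': array([ 5.50268451e-04, -3.72315860e+01,  2.52406776e+01,  1.67737965e-02,
        2.29149265e-05,  1.14679995e-05]), 'ee_pos': array([ 4.99377700e-01, -4.32453701e-06,  2.30409284e-01]), 'tcp_rot': array([-3.13951926e+00,  6.17957815e-06,  1.57076382e+00]), 'force': array([ 0.28173567,  0.02838529, -1.00272958]), 'torque': array([-0.01176799, -0.01038212, -0.0638781 ]), 'width': 0.08533665412801658} 0.0187
scene [[363.0, 0.0, 318.0], [0.0, 363.0, 201.0], [0.0, 0.0, 1.0]] [[-0.846, 0.416, -0.333, 0.194], [-0.532, -0.672, 0.515, 0.571], [-0.01, 0.613, 0.79, 0.886], [0.0, 0.0, 0.0, 1.0]] ['K', 'camera_from_world']
lint_box [([275.1, 289.1], 0.55)]
box_floor []
dowel [([243.4, 342.0], 0.57)]
tray [([192.5, 381.8], 0.56), ([184.8, 416.7], 0.46)]
rack [([167.3, 338.9], 0.91)]
hole_near []
hole_far []
hinge_ne
[... 502 characters left out ...]
804, 1.024], [0.0, 0.0, 0.0, 1.0]] ['K', 'camera_from_world']
lint_box [([155.0, 353.0], 0.76)]
box_floor [([151.3, 352.0], 0.96)]
dowel [([184.9, 292.1], 0.88)]
tray [([239.4, 228.8], 0.79)]
rack [([283.2, 276.6], 0.78)]
hole_near [([139.7, 319.9], 0.74)]
hole_far [([161.2, 359.9], 0.8), ([274.2, 364.3], 0.75)]
hinge_near [([101.7, 350.4], 0.85), ([335.1, 321.9], 0.61)]
hinge_far [([121.0, 385.5], 0.62)]
tissue_box [([206.7, 418.0], 0.6), ([184.9, 294.2], 0.22)]
card_box [([337.1, 319.4], 0.74), ([235.3, 227.2], 0.44)]
usb_charger [([207.8, 344.0], 0.45), ([337.8, 319.6], 0.38)]
eraser [([214.3, 356.8], 0.7), ([285.1, 276.6], 0.47)]
battery_a [([208.0, 339.7], 0.68), ([244.7, 175.1], 0.44)]
```

View pics/scene0.png

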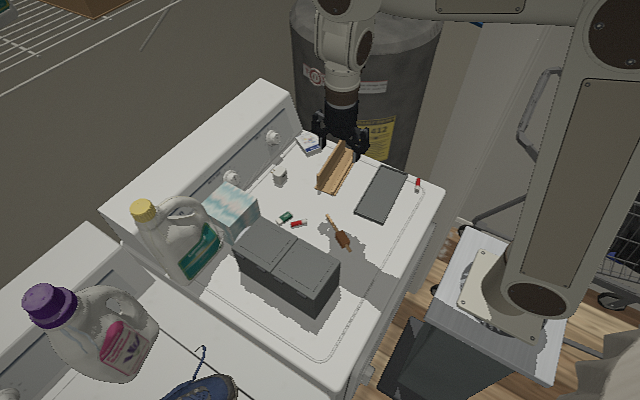

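View pics/side0.png

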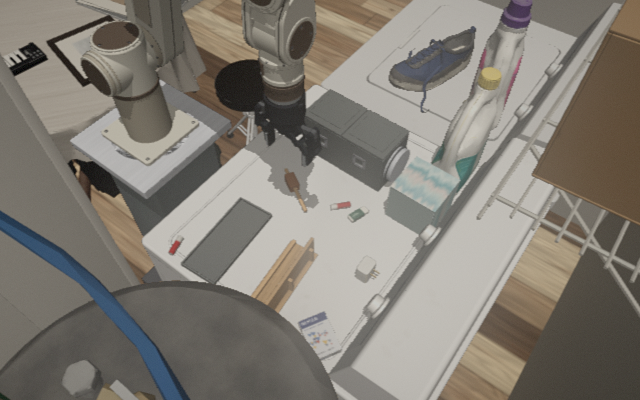

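```bash
cat > fit.py <<'E'
from h import *
from scipy.optimize import minimize
def B(x0,x1,y0,y1,z0,z1): return np.array([[x,y,z] for x in(x0,x1) for y in(y0,y1) for z in(z0,z1)])
M=dict(lint_box=[B(-.122,.122,-.057,.057,0,.126),np.array([[x,.045*np.cos(a),.06+.045*np.sin(a)] for x in(.122,.142) for a in np.linspace(0,6.28,20)])],
 tray=[B(-.048,.048,-.11,.11,0,.012)],
 dowel=[B(-.022,.022,-.013,.013,0,.026),B(-.045,.095,-.005,.005,.008,.018)],
 rack=[B(-.022,.03,-.105,.105,0,.005),B(-.024,-.018,-.105,.105,0,.017),B(.022,.03,-.105,.105,0,.067)],
 tissue_box=[B(-.058,.058,-.079,.079,0,.112)])
def mask(cam,n,p,z=0):
    m=np.zeros((400,640),np.uint8);R=Ro.from_euler('z',p[2]).as_matrix()
    for b in M[n]:
        uv=proj(cam,b@R.T+[p[0],p[1],z]);cv2.fillConvexPoly(m,cv2.convexHull((uv*16).astype(np.int32).reshape(-1,1,2)),1,shift=4)
    return m>0
def fit(n,masks,p0,z=0,ign={}):
    def f(p):
        c=0
        for cam,m in masks.items():
            k=mask(cam,n,p,z);g=ign.get(cam,np.zeros_like(m))
            bl=lambda a:cv2.GaussianBlur((a&~g).astype(np.float32),(0,0),2)
            c+=np.abs(bl(k)-bl(m)).sum()/m.sum()
        return c
    best=None
    for d in(0,):
        S=np.array([p0,[p0[0]+.02,p0[1],p0[2]],[p0[0],p0[1]+.02,p0[2]],[p0[0],p0[1],p0[2]+.2]])
        r=minimize(f,p0,method='Nelder-Mead',options=dict(initial_simplex=S,xatol=2e-4,fatol=1e-4))
    return r.x,r.fun
E
python3 - <<'E'
from fit import *
T=lambda *a:print(*[x.round(3) if hasattr(x,'round') else x for x in a])
hn=atz("side",(101.7,350.4),.118);hf=atz("side",(121,385.5),.118);on=atz("side",(139.7,319.9),.07);of=atz("side",(161.2,359.9),.07);bf=atz("side",(151.3,352),.005)
T(hn,hf,on,of,bf,np.linalg.norm((hn-hf)[:2]),np.linalg.norm((on-of)[:2]))
u=(of-on)[:2]; yb=np.arctan2(u[1],u[0]);T("yaw",yb)
im={c:grab_frame(c) for c in("scene","side")}
init=dict(lint_box=(*bf[:2],yb))
for n,rc in dict(tray=(239.4,228.8),rack=(283.2,276.6),dowel=(184.9,292.1),tissue_box=(206.7,418)).items(): init[n]=(*atz("side",rc,0)[:2],0.)
init["dowel"]=(*init["dowel"][:2],-1.2)
for n,p0 in init.items():
    ms={}
    for c in im:
        r=finder.silhouettes(n,c)
        print(n,c,[(round(x["conf"],2),int(x["pixels"].sum()),np.round(x["location"]).tolist()) for x in r[:3]])
        if r: ms[c]=r[0]["pixels"]
    np.savez(f"m_{n}.npz",**ms)
    T(n,"init",np.array(p0)); 
    for c in ms: T(c,*fit(n,{c:ms[c]},p0))
    if len(ms)>1: T("both",*fit(n,ms,p0))
E
```

```text
[0.446 0.312 0.118] [0.554 0.308 0.118] [0.436 0.197 0.07 ] [0.556 0.198 0.07 ] [0.493 0.262 0.005] 0.108 0.12
yaw 0.015
lint_box scene []
lint_box side [(0.83, 6397, [139.0, 360.0])]
lint_box init [0.493 0.262 0.015]
side [ 0.498  0.255 -0.044] 0.107
tray scene [(0.77, 1801, [193.0, 385.0]), (0.55, 148, [173.0, 279.0])]
tray side [(0.84, 3664, [241.0, 228.0])]
tray init [ 0.415 -0.132  0.   ]
scene [ 0.415 -0.135  0.089] 0.046
side [ 0.415 -0.134  0.075] 0.026
both [ 0.414 -0.134  0.079] 0.069
rack scene [(0.82, 1276, [169.0, 335.0])]
rack side [(0.56, 2339, [277.0, 283.0])]
rack init [ 0.577 -0.152  0.   ]
scene [ 0.575 -0.147  0.12 ] 0.129
side [ 0.573 -0.101  0.071] 0.376
both [ 0.575 -0.143  0.101] 0.575
dowel scene [(0.82, 315, [237.0, 342.0])]
dowel side [(0.68, 398, [185.0, 292.0])]
dowel init [ 0.433  0.083 -1.2  ]
scene [ 0.434  0.081 -0.562] 0.139
side [ 0.434  0.081 -0.549] 0.078
both [ 0.432  0.082 -0.549] 0.254
tissue_box scene [(0.7, 2256, [209.0, 232.0]), (0.36, 30, [182.0, 416.0]), (0.17, 203, [171.0, 278.0])]
tissue_box side [(0.63, 3616, [195.0, 418.0])]
tissue_box init [0.721 0.215 0.   ]
scene [0.723 0.198 1.109] 0.459
side [0.724 0.223 0.06 ] 0.301
both [0.728 0.207 0.121] 0.973
```

```bash
cat > ov.py <<'E'
from fit import *
def edges(img,cam,n,p,s,x0,y0,col):
    for b in M[n][:1] if n!="rack" else M[n]:
        R=Ro.from_euler('z',p[2]).as_matrix();uv=(proj(cam,b@R.T+[p[0],p[1],0])-[x0,y0]+.5)*s
        for i in range(8):
            for j in(1,2,4):
                if not i&j: cv2.line(img,tuple(int(v) for v in uv[i]),tuple(int(v) for v in uv[i|j]),col,1,cv2.LINE_AA)
def crop(im,x0,x1,y0,y1,s): return cv2.resize(im[y0:y1,x0:x1],None,fx=s,fy=s,interpolation=cv2.INTER_CUBIC)
E
python3 - <<'E'
from ov import *
a=crop(cv2.imread("pics/side0.png"),290,430,80,200,4);b=crop(cv2.imread("pics/scene0.png"),220,360,205,325,4)
for p,c in(((.497,.255,0.0),(0,255,0)),((.498,.255,-.044),(0,0,255))):
    edges(a,"side","lint_box",p,4,290,80,c);edges(b,"scene","lint_box",p,4,220,205,c)
o=np.zeros((600,800,3),np.uint8);o[:343,:400]=cv2.resize(a,(400,343));o[:343,400:]=cv2.resize(b,(400,343))
o=np.hstack([a,b]);cv2.imwrite("pics/box.png",cv2.resize(o,(800,343),interpolation=cv2.INTER_AREA))
E
```

```text
(no output)
```

View pics/box.png

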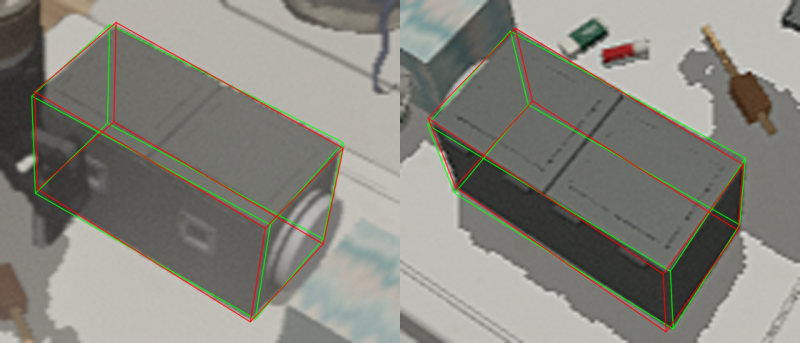

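```bash
python3 - <<'E'
from h import *
go((.433,.082,.10),(np.pi,0,2.59))
E
```

```text
row turn [  0.   -0.  -58.4] shift [ 8.2  -6.7  13.13] rows>= 8.2
```

```bash
python3 -m creep '[0,0,-58.4,8.2,-6.7,13.1,0.7, 0,0,-58.4,8.2,-6.7,13.1,0.7, 0,0,-58.4,8.2,-6.7,13.1,0.7, 0,0,-58.4,8.2,-6.7,13.1,0.7, 0,0,-58.4,8.2,-6.7,13.1,0.7, 0,0,-58.4,8.2,-6.7,13.1,0.7, 0,0,-58.4,8.2,-6.7,13.1,0.7, 0,0,-58.4,8.2,-6.7,13.1,0.7]'
python3 - <<'E'
from fit import *
print(st()["q"].round(2))
from h import *
for c in("scene","side"):
    grab_frame(c);r=finder.silhouettes("dowel",c)
    if r: print(c,r[0]["conf"],fit("dowel",{c:r[0]["pixels"]},(.433,.082,-.55)))
go((.433,.082,.003),(np.pi,0,2.59))
E
```

```text
time: 2.77
ee_pos: [0.4328, 0.0823, 0.1001]
tcp_rot: [-3.141, -0.0, 2.578]
force: [-0.7, -0.1, -0.3]
width: 0.06
[ 0.19  0.23 -0.37  0.97 -0.    0.75]
scene 0.5 (array([ 0.43224069,  0.08313228, -0.63621112]), np.float64(0.5587821628736414))
side 0.67 (array([-0.11774074,  0.78977778, -0.76851852]), np.float64(1.0))
row turn [ 0.   0.  -1.3] shift [ 0.01 -0.01  9.74] rows>= 2.3
```

```bash
python3 -m creep '[0,0,-1,0,0,3,0.7, 0,0,-1,0,0,6,0.7, 0,0,-1,0,0,8,0.7, 0,0,-1,0,0,9,0.7, 0,0,-1,0,0,9.6,0.7, 0,0,-1,0,0,9.6,0.7]' 60
python3 -m creep '[0,0,0,0,0,0,0, 0,0,0,0,0,0,0, 0,0,0,0,0,0,0, 0,0,0,0,0,0,0, 0,0,0,0,0,0,0, 0,0,0,0,0,0,0, 0,0,0,0,0,0,0, 0,0,0,0,0,0,0]' 60
python3 -m creep '[0,0,0,0,0,-3,0, 0,0,0,0,0,-6,0, 0,0,0,0,0,-9,0, 0,0,0,0,0,-9,0]' 60
python3 - <<'E'
from h import *
go((.4376+.2006*0-.005,.09,.08),(np.pi,0,1.527-np.pi))
E
```

```text
time: 3.47
ee_pos: [0.4323, 0.0818, 0.0034]
tcp_rot: [-3.14, -0.002, 2.583]
force: [0.3, -0.4, -0.2]
width: 0.0596
time: 4.13
ee_pos: [0.4334, 0.082, 0.0045]
tcp_rot: [3.141, 0.0, 2.583]
force: [-0.4, -0.6, 5.7]
width: 0.0252
time: 4.47
ee_pos: [0.4374, 0.0828, 0.0998]
tcp_rot: [3.134, 0.008, 2.583]
force: [1.8, -0.0, -0.1]
width: 0.0249
row turn [  -0.2    0.7 -119.5] shift [0.81 0.34 1.98] rows>= 16.7
```

```bash
python3 -m creep '[0,0,-60,0.8,0.8,0,0, 0,0,-60,0.8,0.8,0,0, 0,0,-60,0.8,0.8,0,0, 0,0,-60,0.8,0.8,0,0, 0,0,-60,0.8,0.8,0,0, 0,0,-60,0.8,0.8,0,0, 0,0,-60,0.8,0.8,0,0, 0,0,-60,0.8,0.8,0,0]' 60
python3 -m creep '[0,0,-60,0,0,0,0, 0,0,-60,0,0,0,0, 0,0,-60,0,0,0,0, 0,0,-60,0,0,0,0, 0,0,-60,0,0,0,0, 0,0,-60,0,0,0,0, 0,0,-60,0,0,0,0, 0,0,-60,0,0,0,0]' 60
python3 - <<'E'
from h import *
go((.4376-.004,.085,.0615),(np.pi,0,1.527-np.pi)); print(st()["q"].round(2))
E
```

```text
time: 5.13
ee_pos: [0.4344, 0.0937, 0.0993]
tcp_rot: [-3.139, 0.009, -2.694]
force: [-0.2, 0.8, -0.7]
width: 0.0246
time: 5.8
ee_pos: [0.434, 0.0936, 0.0988]
tcp_rot: [-3.133, 0.003, -1.694]
force: [-0.6, 0.9, -0.3]
width: 0.0244
row turn [-0.5  0.1 -4.5] shift [ 0.87 -0.04  3.73] rows>= 0.9
[ 0.21  0.23 -0.37  0.95 -0.   -1.23]
```

```bash
python3 -m creep '[0,0,-4.5,0.9,0,2,0, 0,0,-4.5,0.9,0,3.7,0, 0,0,-4.5,0.9,0,3.7,0, 0,0,-4.5,0.9,0,3.7,0]' 60
python3 - <<'E'
from ov import *
s=st();print(s["ee_pos"].round(4),s["tcp_rot"].round(3),s["width"])
ims=[]
for c,x0,x1,y0,y1 in(("side",240,400,80,220),("scene",250,410,170,310)):
    im=grab_frame(c);cv2.imwrite(f"pics/{c}1.png",im)
    r=finder.silhouettes("dowel",c);print([(x["conf"],x["location"]) for x in r[:2]])
    a=crop(im,x0,x1,y0,y1,2.5)
    # expected: rod tip and tail, holes
    for P,col in(((.4376,.2006,.07),(0,0,255)),((.5534,.1955,.07),(0,0,255)),((s["ee_pos"][0],s["ee_pos"][1]+.095,.07),(0,255,0)),((s["ee_pos"][0],s["ee_pos"][1]-.045,.07),(0,255,255))):
        uv=(proj(c,P)[0]-[x0,y0]+.5)*2.5;cv2.circle(a,tuple(int(v) for v in uv),2,col,-1)
    ims.append(a)
cv2.imwrite("pics/d1.png",np.hstack(ims))
E
```

```text
time: 6.13
ee_pos: [0.4319, 0.0845, 0.0609]
tcp_rot: [-3.136, 0.001, -1.616]
force: [0.6, 0.1, -1.0]
width: 0.0249
[0.4319 0.0845 0.0609] [-3.136e+00  1.000e-03 -1.616e+00] 0.024873052937307304
[(0.69, [172.3, 287.0]), (0.39, [137.7, 355.1])]
[(0.45, [233.6, 339.2]), (0.43, [264.6, 286.2])]
```

View pics/d1.png

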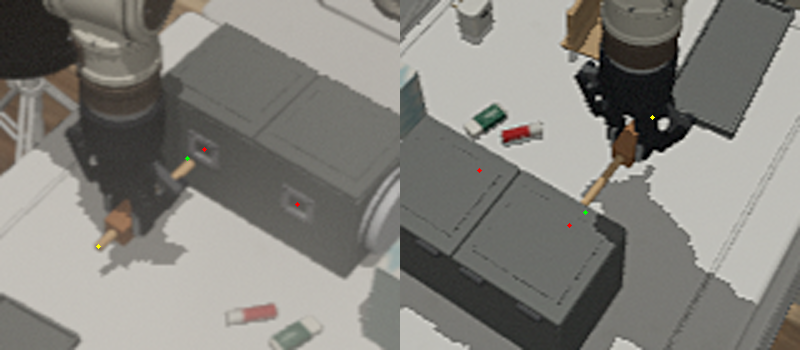

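```bash
cat >> h.py <<'E'
def tri(a,b):
    o1,d1=ray("side",a);o2,d2=ray("scene",b);A=np.c_[d1,-d2];k=np.linalg.lstsq(A,o2-o1,rcond=None)[0]
    p,q=o1+d1*k[0],o2+d2*k[1];return ((p+q)/2).round(4),np.linalg.norm(p-q).round(4)
E
python3 - <<'E'
from h import *
print(tri((143.8,317),(252,323.2)))
for c,x,y in(("side",317,144),("scene",323,252)):
    im=cv2.imread(f"pics/{c}1.png");print(im[y-6:y+7,x-10:x+10].astype(int)@[ -1,0,1])
go((.432,.105,.061),(np.pi,0,-1.614))
E
```

```text
(array([0.438 , 0.1771, 0.0738]), np.float64(0.0052))
[[ 4  3  5  2  5  4  4  3  3  5  4  4  5  4  2  4  3  2  2  3]
 [ 4  5  3  5  4  3  4  4  5  5  4  3  5  6  5  5  6  3  3  4]
 [ 6  3  6  4  4  5  4  7  4  3  3  4  5  6  4  5  6  6  4  4]
 [ 4  4  5  5  6  4  6  5  4  2  3  3  5  4  6  7  5  4  4  4]
 [ 3  4  4  5  5  5  4  4  4  3  2  3  3  3  5  6  5  3  3  4]
 [ 4  5  4  3  4  3  5 15 23 20  7  3  3  2  3  5  5  5  4  4]
 [ 6  5  5  5  3  4 22 51 61 54 31  6  4  6  3  4  4  4  6  5]
 [ 5  4  5  3  6 21 51 62 65 63 46 13  5  5  4  5  3  5  4  5]
 [ 5  4  2  7 26 52 62 61 64 57 38 11  3  3  5  4  5  4  6  5]
 [ 3  5  6 27 53 60 64 61 56 39 15  4  5  4  5  6  4  6  4  5]
 [ 2  8 30 54 61 64 62 56 39 13  3  4  6  7  3  5  5  5  5  5]
 [ 4 23 53 62 64 62 54 38 12  5  4  5  5  5  4  7  5  5  4  5]
 [ 3 26 55 62 52 41 27  9  4  4  5  5  5  4  5  4  5  4  4  6]]
[[ 2  6  6  7  7  6  6  7  7  5  4 -4 33 66 67 63 49  6  1  4]
 [ 2  2  5  6  6  7  7  6  6  4 -2 30 66 69 64 57 19  2  3  4]
 [ 2  2  2  2  4  6  6  7  6  0 14 63 70 65 57 20  2  3  4  3]
 [ 2  4  3  2  2  3  5  5  4  6 42 73 67 60 35  3  2  4  6  4]
 [ 3  1  2  3  2  3  3  2  3 41 77 69 63 45  7  0  4  3  5  5]
 [ 3  4  2  3  2  2  2  1 -1 14 50 66 55  5  2  6  8  7  5  5]
 [ 3  3  4  2  2  5  3  2  1 -1 -4 14 13  5  6  7  8  7  4  5]
 [ 4  1  3  3  4  1  3  3  3  1  0 -1  0  4  7  7  7  7  5  6]
 [ 2  3  2  3  3  2  3  2  2  4  2  3  2  2  3  7  8  8  6  6]
 [ 2  3  2  2  3  2  2  3  3  4  3  3  2  3  2  3  3  6  6  6]
 [ 2  2  3  1  2  1  3  3  4  2  2  3  2  3  3  0  2  1  4  5]
 [ 3  3  2  3  3  3  1  3  2  3  2  2  4  3  3  1  2  0 -1  0]
 [ 4  2  4  2  3  3  3  2  2  2  2  3  3  3  3  2  1  2  2  0]]
row turn [-0.6  0.1 -0.1] shift [-1.98  0.3   0.17] rows>= 0.5
```

```bash
python3 - <<'E'
from h import *
print(tri((144.7,315.6),(250.5,323.9)))
E
python3 -m creep '[0,0,0,-1,0.15,0,0, 0,0,0,-2,0.15,0,0, 0,0,0,-2.8,0.15,0,0, 0,0,0,-2.8,0.15,0,0]' 60
```

```text
(array([0.438 , 0.1724, 0.0745]), np.float64(0.0038))
time: 6.67
ee_pos: [0.4344, 0.1151, 0.0632]
tcp_rot: [-3.13, 0.003, -1.613]
force: [-0.3, 0.5, 0.2]
width: 0.0249
```

```bash
python3 -m creep '[0,0,0,-0.1,0.2,0.4,0, 0,0,0,-0.1,0.2,0.4,0, 0,0,0,-0.1,0.2,0.4,0]' 60
python3 - <<'E'
from ov import *
s=st();print(s["ee_pos"].round(4),s["force"].round(1))
im=grab_frame("side");cv2.imwrite("pics/side2.png",im);a=crop(im,290,350,110,170,8)
uv=(proj("side",(.4376,.2006,.07))[0]-[290,110]+.5)*8;cv2.circle(a,tuple(int(v) for v in uv),3,(0,0,255),-1)
cv2.imwrite("pics/d2.png",a)
E
```

```text
time: 6.92
ee_pos: [0.4319, 0.1162, 0.0587]
tcp_rot: [-3.131, 0.003, -1.612]
force: [-0.9, 0.7, 0.9]
width: 0.0249
[0.4319 0.1162 0.0587] [-0.9  0.7  0.9]
```

View pics/d2.png

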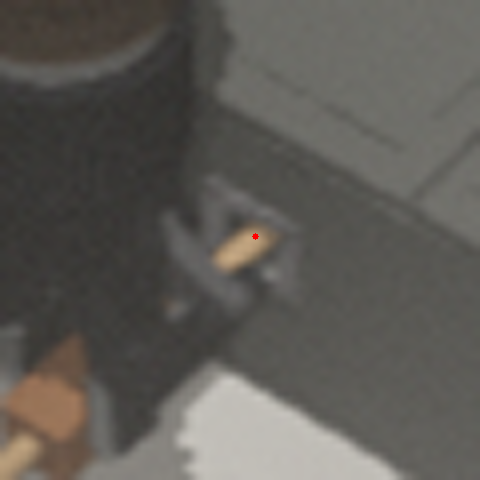

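```bash
python3 -m creep '[0,0,0,-0.6,0.1,0,0, 0,0,0,-1.2,0.1,0,0, 0,0,0,-1.6,0.1,0,0, 0,0,0,-1.6,0.1,0,0]' 80
python3 -m creep '[0,0,0,-0.4,0,0,0, 0,0,0,-0.8,0,0,0, 0,0,0,-0.8,0,0,0]' 80
python3 -m creep '[0,0,0,-0.3,0,0,0, 0,0,0,-0.5,0,0,0, 0,0,0,-0.5,0,0,0]' 80
```

```text
time: 7.3
ee_pos: [0.4316, 0.1324, 0.0588]
tcp_rot: [-3.131, 0.002, -1.612]
force: [-0.2, -2.2, -0.9]
width: 0.0245
time: 7.55
ee_pos: [0.4316, 0.1387, 0.0587]
tcp_rot: [-3.131, -0.003, -1.613]
force: [-0.2, -10.5, 2.4]
width: 0.0244
time: 7.8
ee_pos: [0.4314, 0.1389, 0.0589]
tcp_rot: [-3.13, -0.014, -1.616]
force: [-1.3, -19.5, 8.0]
width: 0.024
```

```bash
python3 -m creep '[0,0,0,1,0,0,0, 0,0,0,3,0,0,0, 0,0,0,5.5,0,0,0, 0,0,0,5.5,0,0,0]' 80
python3 - <<'E'
from ov import *
s=st();print(s["ee_pos"].round(4),s["force"].round(1))
ims=[]
for c,x0,x1,y0,y1 in(("side",240,400,60,200),("scene",250,410,170,310)):
    im=grab_frame(c);cv2.imwrite(f"pics/{c}3.png",im); ims.append(crop(im,x0,x1,y0,y1,2.5))
cv2.imwrite("pics/d3.png",np.hstack(ims))
E
```

```text
time: 8.13
ee_pos: [0.4286, 0.082, 0.0597]
tcp_rot: [-3.131, -0.014, -1.619]
force: [-0.6, 0.0, -0.8]
width: 0.0244
[0.4286 0.082  0.0597] [-0.6  0.  -0.8]
```

View pics/d3.png

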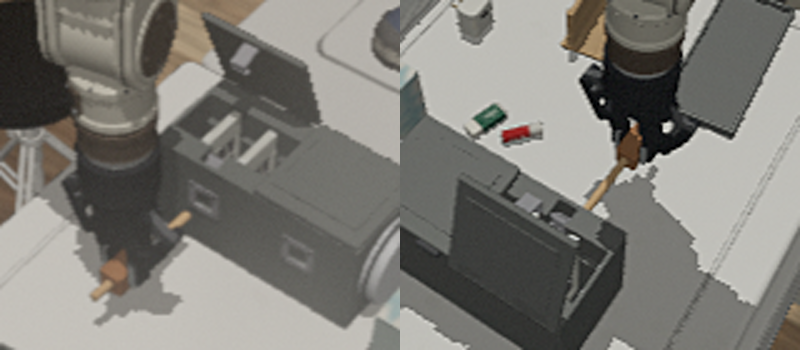

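```bash
python3 - <<'E'
from h import *
go((.546,.088,.059),(np.pi,0,-1.614))
E
```

```text
row turn [-0.7 -0.7 -0.2] shift [ -0.92 -11.64   0.22] rows>= 2.8
```

```bash
python3 -m creep '[0,0,0,0,-4,0,0, 0,0,0,0,-8,0,0, -0.7,-0.7,-0.2,-0.9,-11.6,0.2,0, -0.7,-0.7,-0.2,-0.9,-11.6,0.2,0, -0.7,-0.7,-0.2,-0.9,-11.6,0.2,0]' 80
python3 -m creep '[0,0,0,-1,0,0,0, 0,0,0,-2,0,0,0, 0,0,0,-2.8,0,0,0, 0,0,0,-2.8,0,0,0]' 80
python3 - <<'E'
from ov import *
s=st();print(s["ee_pos"].round(4),s["tcp_rot"].round(3),s["force"].round(1))
im=grab_frame("side");cv2.imwrite("pics/side4.png",im);a=crop(im,320,380,130,190,7)
cv2.imwrite("pics/d4.png",a)
E
```

```text
time: 8.65
ee_pos: [0.5478, 0.0894, 0.0581]
tcp_rot: [-3.142, 0.001, -1.613]
force: [-0.9, 0.0, -1.2]
width: 0.0241
time: 8.98
ee_pos: [0.5483, 0.1199, 0.0586]
tcp_rot: [-3.141, 0.002, -1.61]
force: [1.2, -0.2, 0.2]
width: 0.0245
[0.5483 0.1199 0.0586] [-3.141e+00  2.000e-03 -1.610e+00] [ 1.2 -0.2  0.2]
```

View pics/d4.png

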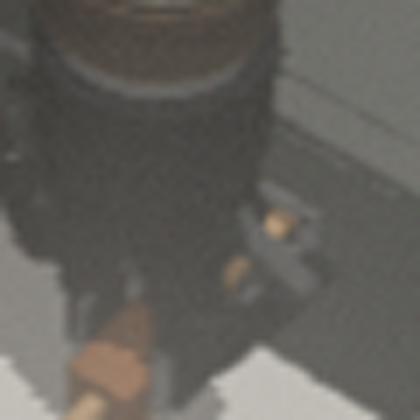

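```bash
python3 -m creep '[0,0,0,-0.5,0.1,0,0, 0,0,0,-1.1,0.1,0,0, 0,0,0,-1.5,0.1,0,0, 0,0,0,-1.8,0.1,0,0, 0,0,0,-1.8,0.1,0,0]' 80
python3 -m creep '[0,0,0,-0.3,0,0,0, 0,0,0,-0.4,0,0,0, 0,0,0,-0.4,0,0,0]' 80
```

```text
time: 9.45
ee_pos: [0.5476, 0.1358, 0.0587]
tcp_rot: [-3.142, -0.002, -1.611]
force: [-1.9, -6.3, 1.2]
width: 0.0244
time: 9.7
ee_pos: [0.5474, 0.1359, 0.0589]
tcp_rot: [3.141, -0.01, -1.613]
force: [-1.9, -12.9, 5.3]
width: 0.0242
```

```bash
python3 -m creep '[0,0,0,1,0,0,0, 0,0,0,3,0,0,0, 0,0,0,5.5,0,0,0, 0,0,0,8,0,-3,0, 0,0,0,8,0,-3,0]' 80
python3 - <<'E'
from h import *
im=grab_frame("side");cv2.imwrite("pics/side5.png",im);grab_frame("scene")
for n in("lid_far","lid_near","screen_a"):
    for c in("side","scene"): print(n,c,[(round(x["conf"],2),np.round(x["location"]).tolist()) for x in finder.tip_of(n,c)[:4]],[(round(x["conf"],2),np.round(x["location"]).tolist(),int(x["pixels"].sum())) for x in finder.silhouettes(n,c)[:4]])
go((.417,-.159,.06),(np.pi,0,-1.49))
E
```

```text
time: 10.12
ee_pos: [0.5464, 0.0534, 0.0936]
tcp_rot: [-3.136, -0.009, -1.618]
force: [1.6, -0.4, 0.9]
width: 0.0245Traceback (most recent call last):
  File "<stdin>", line 4, in <module>
ValueError: it knows: battery, box_floor, card_box, dowel, eraser, hinge_far, hinge_near, hole_far, hole_near, lint_box, rack, screen, tissue_box, tray, usb_charger
```

View pics/side5.png

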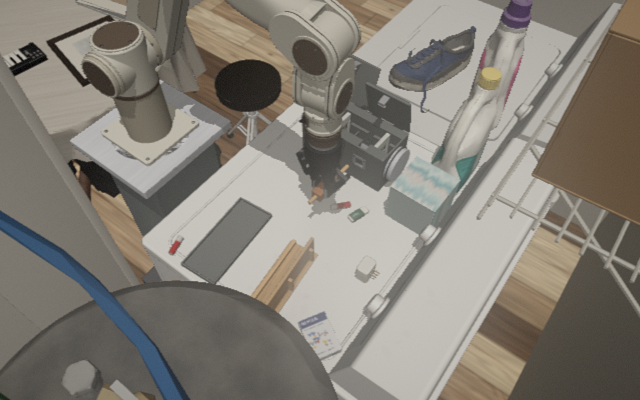

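```bash
python3 - <<'E'
from h import *
go((.417,-.159,.06),(np.pi,0,-1.49))
E
```

```text
row turn [-0.2 -0.4 -7.2] shift [22.04 11.89  3.23] rows>= 6.1
```

```bash
python3 -m creep '[0,0,-7,22,11.9,0,0, 0,0,-7,22,11.9,0,0, 0,0,-7,22,11.9,0,0, 0,0,-7,22,11.9,0,0, 0,0,-7,22,11.9,0,0, 0,0,-7,22,11.9,0,0, 0,0,-7,22,11.9,3.2,0, 0,0,-7,22,11.9,3.2,0]' 60
python3 - <<'E'
from h import *
go((.417,-.159,.012),(np.pi,0,-1.49))
E
```

```text
time: 10.88
ee_pos: [0.4132, -0.1585, 0.0566]
tcp_rot: [3.139, -0.004, -1.497]
force: [-1.6, 1.5, -1.0]
width: 0.0242
row turn [ 0.2 -0.2 -0.4] shift [ 0.07 -0.39  4.46] rows>= 1.1
```

```bash
python3 -m creep '[0,0,0,0,-0.3,1.5,0, 0,0,0,0,-0.3,3,0, 0,0,0,0,-0.3,4,0, 0,0,0,0,-0.3,4.5,0, 0,0,0,0,-0.3,4.5,0]' 60
python3 -m creep '[0,0,0,0,0,0.2,0.2, 0,0,0,0,0,0.2,0.3, 0,0,0,0,0,0.1,0.45, 0,0,0,0,0,0,0.5, 0,0,0,0,0,0,0.5, 0,0,0,0,0,0,0.5]' 
python3 -m creep '[0,0,0,0,0,-4,0.5, 0,0,0,0,0,-8,0.5, 0,0,0,0,0,-12,0.5, 0,0,0,0,0,-16,0.5, 0,0,0,0,0,-21,0.4, 0,0,0,0,0,-21,0.4]' 
python3 - <<'E'
from fit import *
for c in("side","scene"):
    im=grab_frame(c)
    r=finder.silhouettes("dowel",c)
    if r: print(c,r[0]["conf"],fit("dowel",{c:r[0]["pixels"]},(.417,-.159,1.65),.004))
print(st()["q"].round(2),st()["ee_pos"])
b=np.array([.498,.255]);R=Ro.from_euler('z',-.044).as_matrix()[:2,:2]
for x in(-.081,-.035,.035,.081): print(x,(b+R@[x,0]).round(4))
for x in(-.081,-.035): go((*(b+R@[x,0]),.24),(np.pi,0,np.pi/2-.044-np.pi))
E
```

```text
time: 11.3
ee_pos: [0.4156, -0.1566, 0.0106]
tcp_rot: [3.136, -0.002, -1.495]
force: [0.5, 0.3, 0.5]
width: 0.0247
time: 11.8
ee_pos: [0.4161, -0.1568, 0.0111]
tcp_rot: [3.137, -0.002, -1.495]
force: [-0.4, 1.4, -0.6]
width: 0.0429
time: 12.3
ee_pos: [0.4203, -0.1576, 0.2285]
tcp_rot: [-3.134, -0.008, -1.495]
force: [1.7, -0.4, 0.6]
width: 0.0339
side 0.67 (array([ 0.41871411, -0.15979641,  1.72854802]), np.float64(0.4772966602180578))
scene 0.67 (array([ 0.41961409, -0.16317574,  1.67868336]), np.float64(0.2600515819731213))
[-0.36  0.14 -0.15  1.29 -0.   -2.  ] [ 0.41634144 -0.15610748  0.2202835 ]
-0.081 [0.4171 0.2586]
-0.035 [0.463  0.2565]
0.035 [0.533  0.2535]
0.081 [0.5789 0.2514]
row turn [ 0.3 -0.1  6.9] shift [-41.34  -3.21  -2.06] rows>= 10.0
row turn [ 0.3 -0.1  6.9] shift [-40.79  -7.78  -2.09] rows>= 10.0
```

```bash
python3 - <<'E'
from ov import *
b=np.array([.498,.255]);R=Ro.from_euler('z',-.044).as_matrix()[:2,:2]
ims=[]
for c,x0,x1,y0,y1 in(("side",290,430,60,200),("scene",220,360,180,320)):
    im=grab_frame(c);cv2.imwrite(f"pics/{c}6.png",im);a=crop(im,x0,x1,y0,y1,2.8)
    print(c,[(round(x["conf"],2),np.round(x["location"],1).tolist(),int(x["pixels"].sum())) for x in finder.silhouettes("screen",c)])
    if c=="side": print([(x["conf"],atz("side",x["location"],.005).round(3)) for x in finder.tip_of("screen",c)])
    for x in(-.081,-.035,.035,.081):
        for y in(-.028,.028):
            uv=(proj(c,(*(b+R@[x,y]),.115))[0]-[x0,y0]+.5)*2.8;cv2.circle(a,tuple(int(v) for v in uv),2,(0,0,255),-1)
    ims.append(a)
cv2.imwrite("pics/d6.png",np.hstack(ims))
E
```

```text
side [(0.73, [144.8, 382.9], 141), (0.61, [116.6, 328.7], 184), (0.59, [122.7, 342.9], 163)]
[(0.72, array([ 0.424, -0.157,  0.005])), (0.56, array([0.578, 0.105, 0.005]))]
scene [(0.51, [247.7, 260.0], 289), (0.49, [267.1, 297.4], 221), (0.48, [279.9, 313.3], 247)]
```

View pics/d6.png

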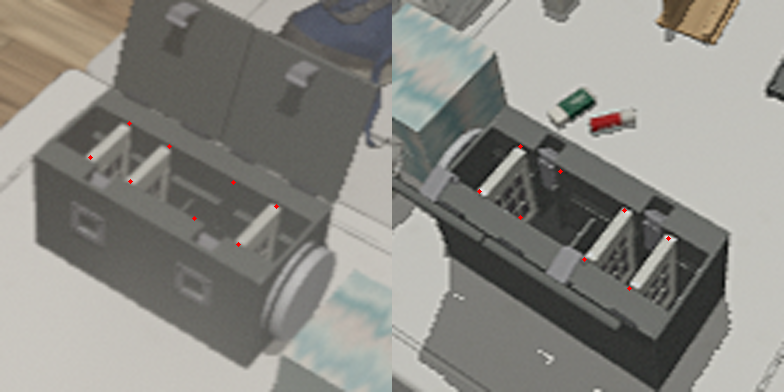

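```bash
python3 - <<'E'
from ov import *
ims=[]
for c,x0,x1,y0,y1,f in(("side",240,330,225,315,"side5"),("scene",300,390,125,215,"scene3")):
    im=cv2.imread(f"pics/{f}.png");a=crop(im,x0,x1,y0,y1,4.4);a=np.ascontiguousarray(a)
    edges(a,c,"rack",(.575,-.147,.11),4.4,x0,y0,(0,0,255)); 
    ims.append(a)
cv2.imwrite("pics/d7.png",np.hstack(ims))
E
```

```text
(no output)
```

View pics/d7.png

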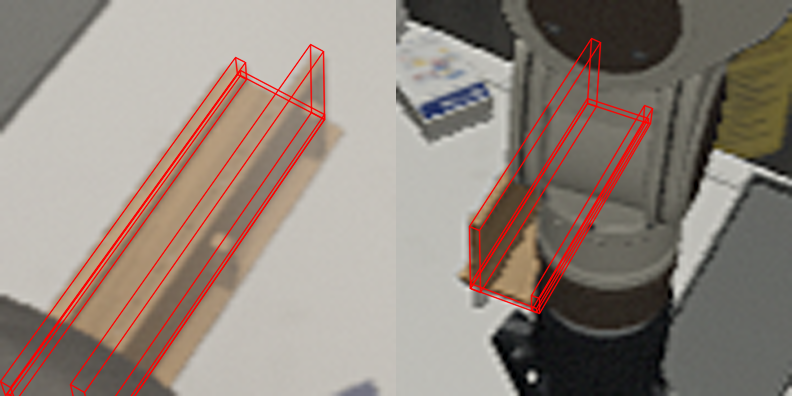

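```bash
python3 - <<'E'
from ov import *
import fit as F
ms={}
for c,(x0,x1,y0,y1) in dict(side=(240,330,230,310),scene=(310,362,130,200)).items():
    im=cv2.imread(f"pics/{c}0.png").astype(int);m=np.zeros((400,640),np.uint8)
    d=(im[:,:,2]-im[:,:,0])>14;m[y0:y1,x0:x1]=d[y0:y1,x0:x1]
    m=cv2.morphologyEx(m,cv2.MORPH_CLOSE,np.ones((9,9)))
    n,l,s,_=cv2.connectedComponentsWithStats(m);m=l==1+np.argmax(s[1:,4]);ms[c]=m;print(c,m.sum())
ig={"side":np.zeros((400,640),bool),"scene":np.zeros((400,640),bool)}
ig["side"][292:]=True
best=None
for back in(.03,.035,.04,.045,.05,.055):
    F.M["rack"]=[B(-.024,back,-.105,.105,0,.005),B(-.024,-.018,-.105,.105,0,.017),B(.022,.03,-.105,.105,0,.067)]
    r=F.fit("rack",ms,(.577,-.147,.1),0,ig);r1=F.fit("rack",{"side":ms["side"]},(.577,-.147,.1),0,ig);r2=F.fit("rack",{"scene":ms["scene"]},(.577,-.147,.1),0,ig)
    print(back,r[0].round(4),round(r[1],3),r1[0].round(4),round(r1[1],3),r2[0].round(4),round(r2[1],3))
    if best is None or r[1]<best[1]: best=(r[0],r[1],back)
p=best[0];back=best[2];F.M["rack"][0]=B(-.024,back,-.105,.105,0,.005)
ims=[]
for c,x0,x1,y0,y1 in(("side",240,330,225,315),("scene",300,390,125,215)):
    im=cv2.imread(f"pics/{c}0.png");a=np.ascontiguousarray(crop(im,x0,x1,y0,y1,4.4));edges(a,c,"rack",p,4.4,x0,y0,(0,0,255));ims.append(a)
cv2.imwrite("pics/d8.png",np.hstack(ims))
E
```

```text
side 2401
scene 1280
0.03 [ 0.5747 -0.1479  0.1035] 0.269 [ 0.5747 -0.1503  0.0765] 0.125 [ 0.5758 -0.1477  0.1189] 0.13
0.035 [ 0.5757 -0.1471  0.1141] 0.224 [ 0.5748 -0.149   0.081 ] 0.08 [ 0.5753 -0.147   0.1175] 0.127
0.04 [ 0.5749 -0.1489  0.0972] 0.172 [ 0.5763 -0.1488  0.0993] 0.042 [ 0.5763 -0.1506  0.1283] 0.127Traceback (most recent call last):
  File "<stdin>", line 14, in <module>
  File "fit.py", line 25, in fit
    r=minimize(f,p0,method='Nelder-Mead',options=dict(initial_simplex=S,xatol=2e-4,fatol=1e-4))
    res = _minimize_neldermead(fun, x0, args, callback, bounds=bounds,
                               **options)
    fxr = func(xr)
    fx = function(np.copy(x), *(wrapper_args + args))
  File "fit.py", line 18, in f
    k=mask(cam,n,p,z);g=ign.get(cam,np.zeros_like(m))
  File "fit.py", line 12, in mask
    uv=proj(cam,b@R.T+[p[0],p[1],z]);cv2.fillConvexPoly(m,cv2.convexHull((uv*16).astype(np.int32).reshape(-1,1,2)),1,shift=4)
  File "h.py", line 5, in proj
    c=get_calibration(cam);P=np.atleast_2d(P);T=np.array(c["camera_from_world"]);p=P@T[:3,:3].T+T[:3,3]
ValueError: time passes only in moves, steps and waits
```

```bash
sed -i 's/^from scipy/import functools\nget_calibration_=get_calibration\n@functools.lru_cache(None)\ndef _cal(c): return get_calibration_(c)\ndef get_calibration(c): return get_calibration_(c) if c=="wrist" else _cal(c)\nfrom scipy/' h.py
cat >> h.py <<'E'
BX=(.498,.255,-.044);RK=(.576,-.149,.10)
def slot(x,z,y=0):
    R=Ro.from_euler('z',BX[2]).as_matrix();p=R@[x,y,0];go((BX[0]+p[0],BX[1]+p[1],z),(np.pi,0,-np.pi/2+BX[2]))
def rack(y,th=.38,d=.088,fx=-.010,fz=.009,up=0):
    Rr=Ro.from_euler('z',RK[2]);p=Rr.apply([fx+d*np.sin(th),y,fz+d*np.cos(th)+up])+[RK[0],RK[1],0]
    R=Rr*Ro.from_euler('y',th)*Ro.from_euler('z',-np.pi/2)*Ro.from_euler('x',np.pi)
    print("target",p.round(4),R.as_euler('xyz').round(3));go(p,R.as_euler('xyz'))
E
python3 -m creep '[0,0,7,-41,-7.7,-2,0.38, 0,0,7,-41,-7.7,-2,0.38, 0,0,7,-41,-7.7,-2,0.38, 0,0,7,-41,-7.7,-2,0.38, 0,0,7,-41,-7.7,-2,0.38, 0,0,7,-41,-7.7,-2,0.38, 0,0,7,-41,-7.7,-2,0.38, 0,0,7,-41,-7.7,-2,0.38]'
python3 -c "
from h import *
slot(-.035,.24);slot(-.035,.093)"
```

```text
time: 13.42
ee_pos: [0.4515, 0.1708, 0.234]
tcp_rot: [3.133, -0.002, -1.617]
force: [1.6, -0.3, 0.6]
width: 0.0326
row turn [ 0.5 -0.1 -0.1] shift [-8.61 -0.76 -0.63] rows>= 2.1
row turn [ 0.5 -0.1 -0.1] shift [-8.65 -0.89 14.07] rows>= 4.0
```

```bash
python3 -m creep '[0.5,0,0,-8.6,-0.8,0,0.38, 0.5,0,0,-8.6,-0.8,0,0.38, 0.5,0,0,-8.6,-0.8,0,0.38, 0.5,0,0,-8.6,-0.8,0,0.38]'
python3 -c "
from h import *
slot(-.035,.093);print(st()['force'])"
```

```text
time: 13.75
ee_pos: [0.4628, 0.2587, 0.2319]
tcp_rot: [3.139, -0.004, -1.612]
force: [-1.0, -0.7, -0.5]
width: 0.0329
row turn [ 0.1 -0.2  0.2] shift [ 0.16 -0.06 13.89] rows>= 3.3
[-0.97078447 -0.71435867 -0.50043853]
```

```bash
python3 -m creep '[0,0,0,0.2,0,4,0.38, 0,0,0,0.2,0,8,0.38, 0,0,0,0.2,0,11,0.38, 0,0,0,0.2,0,13,0.38, 0,0,0,0.2,0,13.9,0.38, 0,0,0,0.2,0,13.9,0.38, 0,0,0,0.2,0,13.9,0.38]' 35
python3 -m creep '[0,0,0,0,0,0,0, 0,0,0,0,0,0,0, 0,0,0,0,0,0,0, 0,0,0,0,0,0,0, 0,0,0,0,0,0,0, 0,0,0,0,0,0,0]' 35
```

```text
time: 14.33
ee_pos: [0.4627, 0.2553, 0.0934]
tcp_rot: [3.139, -0.004, -1.614]
force: [-0.1, -0.4, -0.1]
width: 0.0322
time: 14.83
ee_pos: [0.4637, 0.2557, 0.0954]
tcp_rot: [-3.141, -0.003, -1.613]
force: [-2.3, -1.3, 6.1]
width: 0.0093
```

```bash
python3 -m creep '[0,0,0,0,0,-3,0, 0,0,0,0,0,-6,0, 0,0,0,0,0,-9,0, 0,0,0,0,0,-12,0, 0,0,0,0,0,-15,0, 0,0,0,0,0,-15,0]' 35
python3 -c "
from h import *
go((.60,-.08,.24),(np.pi,0,-1.47));rack(.067,up=.08)"
```

```text
time: 15.33
ee_pos: [0.4667, 0.2579, 0.253]
tcp_rot: [-3.129, 0.004, -1.613]
force: [1.9, 0.2, 0.4]
width: 0.0091
row turn [-0.7  0.2 -8.2] shift [ 33.2  -14.74   1.34] rows>= 8.7
target [ 0.5918 -0.0801  0.1707] [ 2.762  0.    -1.471]
row turn [-22.4   1.7  -8. ] shift [ 33.27 -13.84   8.25] rows>= 8.9
```

```bash
python3 -m creep '[0,0,-8,33.2,-14,0,0, 0,0,-8,33.2,-14,0,0, 0,0,-8,33.2,-14,0,0, 0,0,-8,33.2,-14,0,0, 0,0,-8,33.2,-14,0,0, 0,0,-8,33.2,-14,0,0, 0,0,-8,33.2,-14,0,0, 0,0,-8,33.2,-14,0,0]' 35
python3 -c "
from h import *
rack(.067,up=.06)"
```

```text
time: 16.0
ee_pos: [0.582, -0.0532, 0.2529]
tcp_rot: [-3.128, 0.002, -1.473]
force: [0.6, 0.1, 0.3]
width: 0.0093
target [ 0.5918 -0.0801  0.1507] [ 2.762  0.    -1.471]
row turn [-22.6   0.2  -0.1] shift [ 2.8  -0.58 10.22] rows>= 3.1
```

```bash
python3 -m creep '[-22.6,0,0,2.8,-0.6,3,0, -22.6,0,0,2.8,-0.6,6,0, -22.6,0,0,2.8,-0.6,9,0, -22.6,0,0,2.8,-0.6,10.2,0, -22.6,0,0,2.8,-0.6,10.2,0, -22.6,0,0,2.8,-0.6,10.2,0]' 35
python3 - <<'E'
from h import *
s=st();R=Rt();f=s["ee_pos"]+R.apply([0,0,.088]);Rr=Ro.from_euler('z',-RK[2]);print("foot in rack",Rr.apply(f-[RK[0],RK[1],0]).round(4),s["q"].round(2))
rack(.067)
E
```

```text
time: 16.5
ee_pos: [0.5916, -0.0797, 0.1502]
tcp_rot: [2.76, 0.003, -1.473]
force: [0.2, -0.1, 1.8]
width: 0.0094
foot in rack [-0.0103  0.0677  0.0686] [-0.1   0.81  0.65  1.79 -0.07 -1.75]
target [ 0.5918 -0.0801  0.0907] [ 2.762  0.    -1.471]
row turn [ 0.1  0.2 -0. ] shift [ 0.05 -2.23  5.52] rows>= 1.4
```

```bash
python3 -m creep '[0,0,0,0,-0.8,2,0, 0,0,0,0,-1.6,4,0, 0,0,0,0,-2,5,0, 0,0,0,0,-2,5,0]' 35
python3 - <<'E'
from ov import *
rack(.067)
ims=[]
for c,x0,x1,y0,y1 in(("side",255,345,215,305),("scene",290,380,125,215)):
    im=grab_frame(c);ims.append(crop(im,x0,x1,y0,y1,4.4))
cv2.imwrite("pics/d9.png",np.hstack(ims))
E
```

```text
time: 16.83
ee_pos: [0.5918, -0.0794, 0.1016]
tcp_rot: [2.768, 0.001, -1.472]
force: [0.1, 0.5, -1.5]
width: 0.0093
target [ 0.5918 -0.0801  0.0907] [ 2.762  0.    -1.471]
row turn [-0.4  0.1 -0.1] shift [ 0.07 -0.4   1.02] rows>= 0.3
```

View pics/d9.png

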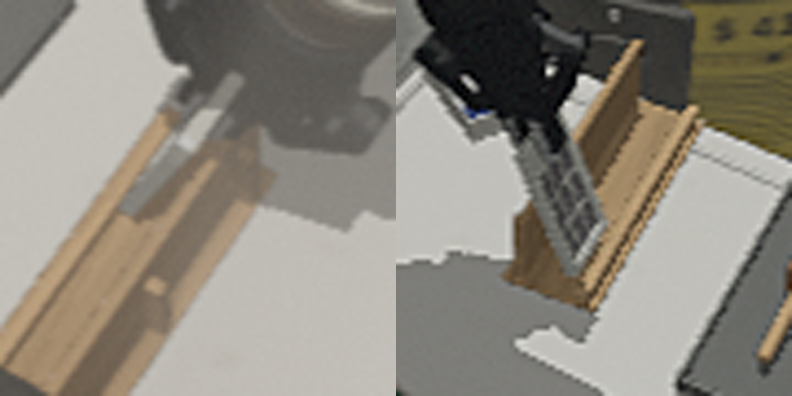

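```bash
python3 -m creep '[0,0,0,0,-0.2,0.5,0, 0,0,0,0,-0.4,0.9,0, 0,0,0,0,-0.4,1.0,0, 0,0,0,0,-0.4,1.0,0]' 35
python3 -m creep '[0,0,0,0,0,0,0.2, 0,0,0,0,0,0,0.2, 0,0,0,0,0,0,0.25, 0,0,0,0,0,0,0.25, 0,0,0,0,0,0,0.25]'
python3 -m creep '[0,0,0,0,0,-1,0.25, 0,0,0,0,0,-2.5,0.25, 0,0,0,0,0,-5,0.3, 0,0,0,0,0,-8,0.38, 0,0,0,0,0,-11,0.38, 0,0,0,0,0,-11,0.38]'
python3 -c "
from h import *
slot(-.081,.235)"
```

```text
time: 17.27
ee_pos: [0.5926, -0.0796, 0.0914]
tcp_rot: [2.768, 0.001, -1.472]
force: [-0.5, -0.4, -0.9]
width: 0.0096
time: 17.68
ee_pos: [0.5926, -0.0796, 0.0912]
tcp_rot: [2.768, 0.001, -1.472]
force: [-0.3, 0.5, -0.1]
width: 0.0213
time: 18.18
ee_pos: [0.6363, -0.0757, 0.1998]
tcp_rot: [2.781, -0.001, -1.472]
force: [0.9, -0.1, 2.1]
width: 0.0326
row turn [20.6 -1.6  8.1] shift [-35.42  18.58   3.21] rows>= 9.6
```

```bash
python3 -m creep '[20.6,-1.6,8.1,-35.4,18.6,3.2,0.38, 20.6,-1.6,8.1,-35.4,18.6,3.2,0.38, 20.6,-1.6,8.1,-35.4,18.6,3.2,0.38, 20.6,-1.6,8.1,-35.4,18.6,3.2,0.38, 20.6,-1.6,8.1,-35.4,18.6,3.2,0.38, 20.6,-1.6,8.1,-35.4,18.6,3.2,0.38, 20.6,-1.6,8.1,-35.4,18.6,3.2,0.38, 20.6,-1.6,8.1,-35.4,18.6,3.2,0.38]'
python3 - <<'E'
from ov import *
slot(-.081,.235)
im=grab_frame("side");cv2.imwrite("pics/side10.png",im)
r=finder.silhouettes("screen","side");print([(round(x["conf"],2),np.round(x["location"]).tolist(),int(x["pixels"].sum())) for x in r])
print([(round(x["conf"],2),np.round(x["location"],1).tolist(),atz("side",x["location"],.007).round(3)) for x in finder.tip_of("screen","side")])
E
```

```text
time: 18.85
ee_pos: [0.4826, 0.158, 0.2241]
tcp_rot: [-3.141, 0.001, -1.616]
force: [0.1, 0.8, -0.8]
width: 0.0328
row turn [-0.   0.1 -0.1] shift [-9.75  7.   -1.08] rows>= 2.9
[(0.78, [249.0, 297.0], 285), (0.48, [119.0, 324.0], 114), (0.45, [145.0, 382.0], 164)]
[(0.72, [256.2, 288.0], array([ 0.557, -0.086,  0.007]))]
```

```bash
python3 -m creep '[0,0,0,-9.7,7,-1,0.38, 0,0,0,-9.7,7,-1,0.38, 0,0,0,-9.7,7,-1,0.38, 0,0,0,-9.7,7,-1,0.38, 0,0,0,-9.7,7,-1,0.38]'
python3 -c "
from h import *
slot(-.081,.093)"
```

```text
time: 19.42
ee_pos: [0.417, 0.2597, 0.2344]
tcp_rot: [-3.14, 0.001, -1.607]
force: [0.1, -0.8, 0.6]
width: 0.032
row turn [-0.1  0.   0.4] shift [1.200e-01 1.000e-02 1.414e+01] rows>= 3.4
```

```bash
python3 -m creep '[0,0,0,0.1,0,4,0.38, 0,0,0,0.1,0,8,0.38, 0,0,0,0.1,0,11,0.38, 0,0,0,0.1,0,13,0.38, 0,0,0,0.1,0,14.1,0.38, 0,0,0,0.1,0,14.1,0.38, 0,0,0,0.1,0,14.1,0.38]' 35
python3 -m creep '[0,0,0,0,0,0,0, 0,0,0,0,0,0,0, 0,0,0,0,0,0,0, 0,0,0,0,0,0,0, 0,0,0,0,0,0,0, 0,0,0,0,0,0,0]' 35
python3 -m creep '[0,0,0,0,0,-3,0, 0,0,0,0,0,-6,0, 0,0,0,0,0,-9,0, 0,0,0,0,0,-12,0, 0,0,0,0,0,-15,0, 0,0,0,0,0,-15,0]' 35
python3 -c "
from h import *
rack(0,up=.06)"
```

```text
time: 20.0
ee_pos: [0.4179, 0.257, 0.0927]
tcp_rot: [3.142, -0.001, -1.61]
force: [-0.2, -0.2, 0.2]
width: 0.0328
time: 20.5
ee_pos: [0.4178, 0.2569, 0.0937]
tcp_rot: [-3.141, -0.001, -1.61]
force: [-3.1, -2.2, 6.3]
width: 0.0091
time: 21.0
ee_pos: [0.4213, 0.259, 0.2509]
tcp_rot: [-3.129, 0.007, -1.61]
force: [0.8, 1.3, 0.8]
width: 0.0091
target [ 0.5985 -0.1467  0.1507] [ 2.762  0.    -1.471]
row turn [-22.5   1.8  -7.8] shift [ 39.92 -19.16   9.99] rows>= 10.9
```

```bash
python3 -m creep '[0,0,-7.8,39.8,-19.2,0,0, 0,0,-7.8,39.8,-19.2,0,0, 0,0,-7.8,39.8,-19.2,0,0, 0,0,-7.8,39.8,-19.2,0,0, 0,0,-7.8,39.8,-19.2,0,0, 0,0,-7.8,39.8,-19.2,0,0, 0,0,-7.8,39.8,-19.2,0,0, 0,0,-7.8,39.8,-19.2,0,0]' 35
python3 -c "
from h import *
rack(0,up=.06)"
```

```text
time: 21.67
ee_pos: [0.5525, -0.0448, 0.2491]
tcp_rot: [-3.127, 0.004, -1.474]
force: [0.3, 0.4, -0.5]
width: 0.009
target [ 0.5985 -0.1467  0.1507] [ 2.762  0.    -1.471]
row turn [-22.6   0.3  -0.1] shift [10.64 -3.44  9.85] rows>= 3.6
```

```bash
python3 -m creep '[0,0,0,4,-1,0,0, 0,0,0,8,-2.5,0,0, -7,0,0,10.6,-3.4,0,0, -14,0,0,10.6,-3.4,3,0, -22.6,0,0,10.6,-3.4,6,0, -22.6,0,0,10.6,-3.4,9.8,0, -22.6,0,0,10.6,-3.4,9.8,0, -22.6,0,0,10.6,-3.4,9.8,0]' 35
python3 -c "
from h import *
rack(0)"
```

```text
time: 22.33
ee_pos: [0.5964, -0.1459, 0.145]
tcp_rot: [2.752, 0.007, -1.473]
force: [-0.8, -0.1, 0.6]
width: 0.0093
target [ 0.5985 -0.1467  0.0907] [ 2.762  0.    -1.471]
row turn [0.6 0.4 0. ] shift [ 0.14 -2.25  4.94] rows>= 1.3
```

```bash
python3 -m creep '[0.6,0,0,0.1,-0.8,1.8,0, 0.6,0,0,0.1,-1.6,3.4,0, 0.6,0,0,0.1,-2.1,4.6,0, 0.6,0,0,0.1,-2.25,4.95,0, 0.6,0,0,0.1,-2.25,4.95,0]' 35
python3 -c "
from h import *
rack(0)"
python3 -m creep '[0,0,0,0,0,0,0.2, 0,0,0,0,0,0,0.2, 0,0,0,0,0,0,0.25, 0,0,0,0,0,0,0.25, 0,0,0,0,0,0,0.25]'
python3 -m creep '[0,0,0,0,0,-1,0.25, 0,0,0,0,0,-2.5,0.25, 0,0,0,0,0,-5,0.3, 0,0,0,0,0,-8,0.38, 0,0,0,0,0,-11,0.38, 0,0,0,0,0,-11,0.38]'
python3 - <<'E'
from h import *
slot(.081,.235);im=grab_frame("side")
print([(round(x["conf"],2),np.round(x["location"],1).tolist(),atz("side",x["location"],.007).round(3)) for x in finder.tip_of("screen","side")])
E
```

```text
time: 22.75
ee_pos: [0.5993, -0.1467, 0.0957]
tcp_rot: [2.77, 0.005, -1.473]
force: [0.9, 0.7, -0.3]
width: 0.0092
target [ 0.5985 -0.1467  0.0907] [ 2.762  0.    -1.471]
row turn [-0.5  0.3 -0. ] shift [-0.01 -0.11  0.5 ] rows>= 0.1
time: 23.17
ee_pos: [0.5996, -0.1468, 0.0965]
tcp_rot: [2.771, 0.004, -1.473]
force: [-0.1, -0.0, 0.4]
width: 0.0213
time: 23.67
ee_pos: [0.6434, -0.1436, 0.205]
tcp_rot: [2.784, 0.001, -1.472]
force: [-0.1, -0.6, 0.6]
width: 0.0326
row turn [20.4 -1.4  8.1] shift [-39.95   3.41  -1.9 ] rows>= 9.6
[(0.56, [256.3, 288.6], array([ 0.558, -0.086,  0.007])), (0.49, [281.5, 272.9], array([ 0.57 , -0.156,  0.007]))]
```

```bash
python3 -m creep '[20.4,-1.4,8,-40,3.4,-3,0.38, 20.4,-1.4,8,-40,3.4,-3,0.38, 20.4,-1.4,8,-40,3.4,-3,0.38, 20.4,-1.4,8,-40,3.4,-3,0.38, 20.4,-1.4,8,-40,3.4,-3,0.38, 20.4,-1.4,8,-40,3.4,-3,0.38, 20.4,-1.4,8,-40,3.4,-3,0.38, 20.4,-1.4,8,-40,3.4,-3,0.38]'
python3 -c "
from h import *
slot(.081,.235)"
```

```text
time: 24.43
ee_pos: [0.5961, 0.1411, 0.2282]
tcp_rot: [3.128, 0.0, -1.614]
force: [1.3, 0.6, 0.6]
width: 0.0324
row turn [0.8 0.  0. ] shift [-10.94   2.2   -0.65] rows>= 2.7
```

```bash
python3 -m creep '[0.8,0,0,-10.9,2.2,-0.6,0.38, 0.8,0,0,-10.9,2.2,-0.6,0.38, 0.8,0,0,-10.9,2.2,-0.6,0.38, 0.8,0,0,-10.9,2.2,-0.6,0.38, 0.8,0,0,-10.9,2.2,-0.6,0.38]'
python3 -c "
from h import *
slot(.081,.093)"
```

```text
time: 24.85
ee_pos: [0.5766, 0.2522, 0.2323]
tcp_rot: [3.138, -0.002, -1.611]
force: [0.0, -0.3, 0.5]
width: 0.0321
row turn [ 0.2 -0.1  0.2] shift [ 0.03 -0.29 13.93] rows>= 3.3
```

```bash
python3 -m creep '[0,0,0,0.1,-0.2,4,0.38, 0,0,0,0.1,-0.2,8,0.38, 0,0,0,0.1,-0.2,11,0.38, 0,0,0,0.1,-0.2,13,0.38, 0,0,0,0.1,-0.2,14,0.38, 0,0,0,0.1,-0.2,14,0.38, 0,0,0,0.1,-0.2,14,0.38]' 35
python3 -m creep '[0,0,0,0,0,0,0, 0,0,0,0,0,0,0, 0,0,0,0,0,0,0, 0,0,0,0,0,0,0, 0,0,0,0,0,0,0, 0,0,0,0,0,0,0]' 35
python3 -m creep '[0,0,0,0,0,-3,0, 0,0,0,0,0,-6,0, 0,0,0,0,0,-9,0, 0,0,0,0,0,-12,0, 0,0,0,0,0,-15,0, 0,0,0,0,0,-15,0]' 35
python3 -c "
from h import *
rack(-.067,up=.06)"
```

```text
time: 25.43
ee_pos: [0.578, 0.2496, 0.0922]
tcp_rot: [3.137, -0.003, -1.612]
force: [-0.6, 0.0, 0.2]
width: 0.0326
time: 25.93
ee_pos: [0.5793, 0.2498, 0.0944]
tcp_rot: [3.141, -0.002, -1.612]
force: [-0.7, -0.8, 6.3]
width: 0.0096
time: 26.43
ee_pos: [0.5821, 0.2515, 0.2525]
tcp_rot: [-3.131, 0.004, -1.612]
force: [0.9, 0.3, 0.6]
width: 0.0094
target [ 0.6052 -0.2134  0.1507] [ 2.762  0.    -1.471]
row turn [-22.4   1.7  -8. ] shift [46.4  -4.11 10.03] rows>= 11.4
```

```bash
python3 -m creep '[0,0,-8,46.4,-4.1,0,0, 0,0,-8,46.4,-4.1,0,0, 0,0,-8,46.4,-4.1,0,0, 0,0,-8,46.4,-4.1,0,0, 0,0,-8,46.4,-4.1,0,0, 0,0,-8,46.4,-4.1,0,0, 0,0,-8,46.4,-4.1,0,0, 0,0,-8,46.4,-4.1,0,0]' 35
python3 -c "
from h import *
rack(-.067,up=.06)"
```

```text
time: 27.1
ee_pos: [0.5967, -0.0834, 0.2491]
tcp_rot: [-3.13, 0.003, -1.472]
force: [1.5, -1.4, 0.3]
width: 0.0089
target [ 0.6052 -0.2134  0.1507] [ 2.762  0.    -1.471]
row turn [-22.4   0.2  -0. ] shift [13.04  0.56  9.8 ] rows>= 3.9
```

```bash
python3 -m creep '[0,0,0,4,0,0,0, 0,0,0,8,0.2,0,0, 0,0,0,12,0.5,0,0, -7,0,0,13,0.5,1,0, -14,0,0,13,0.5,4,0, -22.4,0,0,13,0.5,7,0, -22.4,0,0,13,0.5,9.6,0, -22.4,0,0,13,0.5,9.6,0]' 35
python3 -c "
from h import *
rack(-.067)"
```

```text
time: 27.77
ee_pos: [0.6036, -0.2111, 0.1374]
tcp_rot: [2.742, 0.012, -1.471]
force: [-0.5, 0.4, -2.6]
width: 0.0094
target [ 0.6052 -0.2134  0.0907] [ 2.762  0.    -1.471]
row turn [1.1 0.6 0.3] shift [ 0.3  -1.95  4.24] rows>= 1.1
```

```bash
python3 -m creep '[1,0.5,0,0.3,-0.6,1.4,0, 1,0.5,0,0.3,-1.2,2.8,0, 1,0.5,0,0.3,-1.7,3.8,0, 1,0.5,0,0.3,-1.7,3.8,0]' 35
python3 - <<'E'
from h import *
s=st();R=Rt();f=s["ee_pos"]+R.apply([0,0,.088]);Rr=Ro.from_euler('z',-RK[2]);print("foot in rack",Rr.apply(f-[RK[0],RK[1],0]).round(4),s["q"].round(2))
rack(-.067)
E
```

```text
time: 28.1
ee_pos: [0.6042, -0.2133, 0.0968]
tcp_rot: [2.76, 0.003, -1.468]
force: [-0.4, 0.3, -0.7]
width: 0.0091
foot in rack [-0.0112 -0.0666  0.0151] [-0.28  0.93  0.74  1.74 -0.14 -1.93]
target [ 0.6052 -0.2134  0.0907] [ 2.762  0.    -1.471]
row turn [0.1 0.1 0.2] shift [ 0.02 -0.32  0.52] rows>= 0.1
```

Release, retract, then move toward behind the near lid while checking the rack.

```bash
python3 -m creep '[0,0,0,0,-0.3,0.4,0, 0,0,0,0,-0.3,0.5,0, 0,0,0,0,-0.3,0.5,0]' 35
python3 -m creep '[0,0,0,0,0,0,0.2, 0,0,0,0,0,0,0.2, 0,0,0,0,0,0,0.25, 0,0,0,0,0,0,0.25, 0,0,0,0,0,0,0.25]'
python3 -m creep '[0,0,0,0,0,-1,0.25, 0,0,0,0,0,-2.5,0.25, 0,0,0,0,0,-5,0.2, 0,0,0,0,0,-8,0, 0,0,0,0,0,-11,0, 0,0,0,0,0,-11,0]'
python3 - <<'E'
from h import *
go((.50,.10,.28),(np.pi,0,-1.614))
E
```

```text
time: 28.35
ee_pos: [0.6057, -0.2135, 0.0934]
tcp_rot: [2.764, 0.002, -1.468]
force: [-0.9, 0.1, -1.3]
width: 0.0092
time: 28.77
ee_pos: [0.6058, -0.2135, 0.0936]
tcp_rot: [2.764, 0.002, -1.468]
force: [0.7, -0.2, -0.2]
width: 0.0213
time: 29.27
ee_pos: [0.6364, -0.2053, 0.1963]
tcp_rot: [2.756, 0.004, -1.467]
force: [-0.1, -0.3, -0.8]
width: -0.0002
row turn [22.  -1.4  8.4] shift [-31.82  12.74  -3.72] rows>= 8.3
```

```bash
python3 -m creep '[22,-1.4,8.4,-31.8,12.7,-3.7,0, 22,-1.4,8.4,-31.8,12.7,-3.7,0, 22,-1.4,8.4,-31.8,12.7,-3.7,0, 22,-1.4,8.4,-31.8,12.7,-3.7,0, 22,-1.4,8.4,-31.8,12.7,-3.7,0, 22,-1.4,8.4,-31.8,12.7,-3.7,0, 22,-1.4,8.4,-31.8,12.7,-3.7,0, 22,-1.4,8.4,-31.8,12.7,-3.7,0]'
python3 - <<'E'
from ov import *
print("cap",tri((77,489),(210,145)),"handle end",tri((120,475),(225,205)))
R=Ro.from_euler('z',BX[2]).as_matrix()
def bw(x,y,z): p=R@[x,y,0];return (BX[0]+p[0],BX[1]+p[1],z)
ims=[]
for c,x0,x1,y0,y1,s in(("side",240,440,40,320,2.1),("scene",200,400,110,310,2.1)):
    im=grab_frame(c);cv2.imwrite(f"pics/{c}11.png",im);a=crop(im,x0,x1,y0,y1,s)
    for x in(-.118,0.001,.118):
        uv=(proj(c,bw(x,.094,.226))[0]-[x0,y0]+.5)*s;cv2.circle(a,tuple(int(v) for v in uv),2,(0,0,255),-1)
    if c=="scene": a=np.vstack([a,np.zeros((588-a.shape[0],a.shape[1],3),np.uint8)])
    ims.append(a[:588])
    print(c,[(round(x["conf"],2),np.round(x["location"],1).tolist(),atz(c,x["location"],.007).round(3)) for x in finder.tip_of("screen",c)])
cv2.imwrite("pics/d11.png",np.hstack(ims)[:, :800])
go(bw(-.058,.128,.275),(np.pi,0,-1.614))
E
```

```text
time: 29.93
ee_pos: [0.5414, 0.0119, 0.2595]
tcp_rot: [-3.141, 0.0, -1.616]
force: [0.6, 1.0, 0.1]
width: 0.0001
cap (array([0.736 , 0.3919, 0.2914]), np.float64(0.0066)) handle end (array([0.7164, 0.332 , 0.188 ]), np.float64(0.0855))
side [(0.51, [255.2, 290.8], array([ 0.561, -0.081,  0.007])), (0.5, [285.2, 273.7], array([ 0.578, -0.162,  0.007])), (0.48, [301.9, 257.7], array([ 0.575, -0.213,  0.007]))]
scene [(0.85, [182.5, 335.8], array([ 0.554, -0.093,  0.007])), (0.79, [166.7, 337.3], array([ 0.585, -0.155,  0.007])), (0.72, [158.9, 347.0], array([ 0.575, -0.203,  0.007]))]
row turn [-0.1 -0.   0.1] shift [-36.91  11.34  -1.6 ] rows>= 9.3
```

View pics/d11.png

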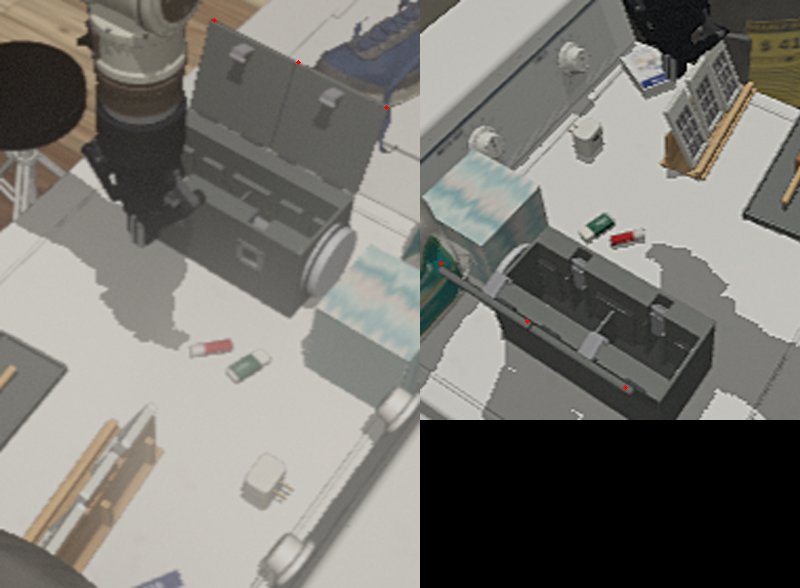

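```bash
python3 -m creep '[0,0,0,-4,2,-3,0, 0,0,0,-36.9,11.3,-3,0, 0,0,0,-36.9,11.3,-3,0, 0,0,0,-36.9,11.3,-3,0, 0,0,0,-36.9,11.3,-3,0, 0,0,0,-36.9,11.3,-3,0, 0,0,0,-36.9,11.3,-3,0, 0,0,0,-36.9,11.3,-3,0]'
cat >> h.py <<'E'
def bw(x,y,z): p=Ro.from_euler('z',BX[2]).as_matrix()@[x,y,0];return (BX[0]+p[0],BX[1]+p[1],z)
def inbox():
    s=st();p=Ro.from_euler('z',-BX[2]).as_matrix()@(s["ee_pos"]-[BX[0],BX[1],0]);print("tcp in box",p.round(4),"F",s["force"].round(1))
def bgo(x,y,z): inbox();go(bw(x,y,z),(np.pi,0,-1.614))
E
python3 -c "
from h import *
bgo(-.058,.13,.285)"
```

```text
time: 30.8
ee_pos: [0.4614, 0.3265, 0.2868]
tcp_rot: [-3.141, -0.002, -1.615]
force: [0.3, 0.6, 0.5]
width: -0.0001
tcp in box [-0.0397  0.0698  0.2868] F [0.3 0.6 0.5]
row turn [-0.  -0.1 -0. ] shift [-6.02  1.83  0.17] rows>= 1.5
```

```bash
python3 -m creep '[0,0,0,-4,1.8,0,0, 0,0,0,-6,1.8,0,0, 0,0,0,-6,1.8,0,0, 0,0,0,-6,1.8,4,0, 0,0,0,-6,1.8,8,0, 0,0,0,-6,1.8,9.5,0, 0,0,0,-6,1.8,9.5,0]'
python3 -c "
from h import *
bgo(-.058,.09,.19)"
```

```text
time: 31.38
ee_pos: [0.445, 0.3832, 0.1854]
tcp_rot: [3.134, -0.01, -1.617]
force: [-0.9, -0.7, 0.9]
width: 0.0001
tcp in box [-0.0586  0.1258  0.1854] F [-0.9 -0.7  0.9]
row turn [ 0.4 -0.6 -0.2] shift [ 3.58 -0.06 -0.42] rows>= 0.9
```

```bash
python3 -m creep '[0,0,0,1.5,0,-1,0, 0,0,0,3.2,0,-2,0, 0,0,0,4.2,0,-2,0, 0,0,0,5.0,0,-2,0, 0,0,0,6,0,-2.3,0, 0,0,0,7.2,0,-2.4,0, 0,0,0,8.5,0,-2.4,0, 0,0,0,8.5,0,-2.4,0]'
python3 -c "
from h import *
bgo(-.058,.015,.197)"
```

```text
time: 32.05
ee_pos: [0.441, 0.2959, 0.2106]
tcp_rot: [3.134, -0.012, -1.619]
force: [1.1, 0.2, 1.3]
width: -0.0001
tcp in box [-0.0587  0.0384  0.2106] F [1.1 0.2 1.3]
row turn [ 0.4 -0.7 -0.3] shift [ 2.32 -0.09  1.39] rows>= 0.6
```

```bash
python3 -m creep '[0,0,0,1.2,0,0.7,0, 0,0,0,2.4,0,1.4,0, 0,0,0,3.4,0,2.3,0, 0,0,0,4.5,0,3.3,0, 0,0,0,5.5,0,4.4,0, 0,0,0,6.3,0,5.6,0, 0,0,0,6.9,0,6.4,0, 0,0,0,6.9,0,6.4,0]'
python3 -c "
from h import *
bgo(-.058,-.045,.128)"
```

```text
time: 32.72
ee_pos: [0.4361, 0.2245, 0.146]
tcp_rot: [3.132, -0.015, -1.621]
force: [0.6, -0.5, 1.0]
width: 0.0001
tcp in box [-0.0605 -0.0332  0.146 ] F [ 0.6 -0.5  1. ]
row turn [ 0.6 -0.8 -0.4] shift [ 1.16 -0.28  1.82] rows>= 0.5
```

```bash
python3 -m creep '[0,0,0,0.5,0,0.6,0, 0,0,0,1.1,0,1.2,0, 0,0,0,1.2,0,1.7,0, 0,0,0,1.2,0,1.9,0, 0,0,0,1.2,0,1.9,0]'
python3 -c "
from h import *
inbox()"
python3 -m creep '[0,0,0,0,0,0.3,0, 0,0,0,0,0,0.5,0, 0,0,0,0,0,0.5,0]'
python3 -c "
from h import *
inbox()"
```

```text
time: 33.13
ee_pos: [0.4348, 0.2118, 0.1268]
tcp_rot: [3.131, -0.016, -1.62]
force: [-0.7, -0.2, 0.5]
width: 0.0001
tcp in box [-0.0612 -0.046   0.1268] F [-0.7 -0.2  0.5]
time: 33.38
ee_pos: [0.4352, 0.2117, 0.1257]
tcp_rot: [3.134, -0.015, -1.62]
force: [-7.3, -3.1, 25.5]
width: -0.0001
tcp in box [-0.0609 -0.046   0.1257] F [-7.3 -3.1 25.5]
```

```bash
python3 -m creep '[0,0,0,0,0,-1,0, 0,0,0,0,0,-5,0, 0,0,0,0,0,-9,0, 0,0,0,0,0,-13,0, 0,0,0,0,0,-16,0, 0,0,0,0,0,-16,0]'
python3 - <<'E'
from ov import *
bgo(.058,.125,.29)
im=grab_frame("scene");cv2.imwrite("pics/scene12.png",im);a=crop(im,210,350,190,330,3);cv2.imwrite("pics/d12.png",a)
E
```

```text
time: 33.88
ee_pos: [0.4392, 0.2152, 0.2924]
tcp_rot: [-3.139, -0.01, -1.62]
force: [1.2, -0.1, -0.3]
width: 0.0002
tcp in box [-0.057  -0.0424  0.2924] F [ 1.2 -0.1 -0.3]
row turn [-0.1 -0.6 -0.4] shift [-16.8  -11.41   0.09] rows>= 4.9
```

View pics/d12.png

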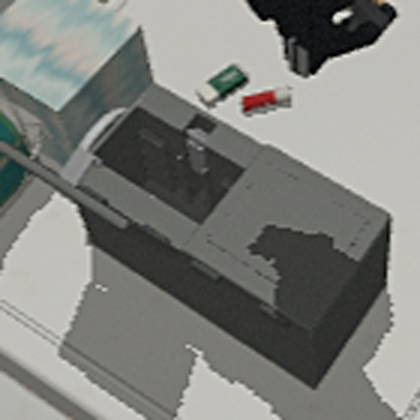

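```bash
python3 -m creep '[0,-0.6,-0.4,-3.4,-2.3,0,0, 0,-0.6,-0.4,-6.8,-4.6,0,0, 0,-0.6,-0.4,-10,-7,0,0, 0,-0.6,-0.4,-13.4,-9.2,0,0, 0,-0.6,-0.4,-16.8,-11.4,0,0, 0,-0.6,-0.4,-16.8,-11.4,0,0, 0,-0.6,-0.4,-16.8,-11.4,0,0]'
python3 -c "
from h import *
bgo(.058,.126,.19)"
```

```text
time: 34.52
ee_pos: [0.5605, 0.3781, 0.2788]
tcp_rot: [3.131, -0.009, -1.612]
force: [-0.3, -0.7, -0.7]
width: 0.0
tcp in box [0.057  0.1257 0.2788] F [-0.3 -0.7 -0.7]
row turn [ 0.6 -0.5  0.1] shift [-0.11 -0.19  8.88] rows>= 2.1
```

```bash
python3 -m creep '[0,0,0,0,0,3,0, 0,0,0,0,0,6,0, 0,0,0,0,0,8.8,0, 0,0,0,0,0,8.8,0, 0,0,0,0,0,8.8,0]'
python3 -c "
from h import *
bgo(.058,.041,.2095)"
```

```text
time: 34.93
ee_pos: [0.5575, 0.3752, 0.1898]
tcp_rot: [3.127, -0.012, -1.612]
force: [0.2, -0.4, 1.3]
width: 0.0001
tcp in box [0.0541 0.1227 0.1898] F [ 0.2 -0.4  1.3]
row turn [ 0.8 -0.7  0.1] shift [ 8.19 -0.34 -1.87] rows>= 2.0
```

```bash
python3 -m creep '[0,0,0,1.5,-0.3,-0.8,0, 0,0,0,3.0,-0.3,-1.5,0, 0,0,0,4,-0.3,-1.5,0, 0,0,0,4.8,-0.3,-1.5,0, 0,0,0,5.8,-0.3,-1.8,0, 0,0,0,7,-0.3,-1.9,0, 0,0,0,8.3,-0.3,-1.9,0, 0,0,0,8.3,-0.3,-1.9,0]'
python3 -c "
from h import *
bgo(.058,.015,.197)"
python3 -m creep '[0,0,0,1.2,0,0.7,0, 0,0,0,2.4,0,1.4,0, 0,0,0,3.4,0,2.3,0, 0,0,0,4.5,0,3.3,0, 0,0,0,5.5,0,4.4,0, 0,0,0,6.3,0,5.6,0, 0,0,0,6.9,0,6.4,0, 0,0,0,6.9,0,6.4,0]'
python3 -c "
from h import *
bgo(.058,-.046,.127)"
```

```text
time: 35.6
ee_pos: [0.5573, 0.2893, 0.21]
tcp_rot: [3.127, -0.014, -1.615]
force: [0.2, 0.7, 1.3]
width: -0.0
tcp in box [0.0577 0.0368 0.21  ] F [0.2 0.7 1.3]
row turn [ 0.9 -0.8 -0.1] shift [ 2.16 -0.05  1.33] rows>= 0.6
time: 36.27
ee_pos: [0.5522, 0.2175, 0.1452]
tcp_rot: [3.124, -0.017, -1.616]
force: [-0.6, -0.2, 0.5]
width: -0.0003
tcp in box [ 0.0558 -0.0351  0.1452] F [-0.6 -0.2  0.5]
row turn [ 1.  -1.  -0.1] shift [ 1.06 -0.26  1.84] rows>= 0.5
```

```bash
python3 -m creep '[0,0,0,0.5,0,0.6,0, 0,0,0,1.0,0,1.2,0, 0,0,0,1.1,0,1.7,0, 0,0,0,1.1,0,1.9,0, 0,0,0,1.1,0,1.9,0]'
python3 -m creep '[0,0,0,0,0,0.3,0, 0,0,0,0,0,0.5,0, 0,0,0,0,0,0.5,0]'
python3 -m creep '[0,0,0,0,0,-1,0, 0,0,0,0,0,-5,0, 0,0,0,0,0,-9,0, 0,0,0,2,0,-13,0, 0,0,0,6,0,-16,0, 0,0,0,10,0,-16,0, 0,0,0,10,3,-16,0]'
python3 -c "
from h import *
go((.42,.0,.28),(np.pi,0,-1.6))"
```

```text
time: 36.68
ee_pos: [0.5515, 0.2061, 0.1263]
tcp_rot: [3.124, -0.018, -1.616]
force: [0.5, 0.8, 1.3]
width: -0.0002
time: 36.93
ee_pos: [0.5518, 0.2061, 0.1258]
tcp_rot: [3.127, -0.017, -1.616]
force: [-7.1, -2.6, 20.3]
width: -0.0001
time: 37.52
ee_pos: [0.5236, 0.1052, 0.2896]
tcp_rot: [3.134, -0.019, -1.622]
force: [-0.6, 0.8, 0.6]
width: 0.0001
row turn [ 0.5 -1.1 -1.3] shift [11.02  9.8   1.25] rows>= 3.5
```

```bash
python3 -m creep '[0,0,0,4,3.5,0,0, 0,0,0,8,7,0,0, 0,0,0,11,10,0,0, 0,0,0,11,14,0,0, 0,0,0,11,14,0,0, 0,0,0,11,14,0,0]'
python3 - <<'E'
from ov import *
print(st()["ee_pos"].round(3))
o=np.zeros((600,800,3),np.uint8)
ims={c:grab_frame(c) for c in("side","scene")}
for c in ims:
    cv2.imwrite(f"pics/{c}13.png",ims[c])
    for n in("screen","dowel"):
        print(c,n,[(round(x["conf"],2),np.round(x["location"],1).tolist(),atz(c,x["location"],.007).round(3)) for x in finder.tip_of(n,c)])
o[:300,:400]=crop(ims["side"],270,430,60,180,2.5);o[:300,400:]=crop(ims["scene"],210,370,190,310,2.5)
o[300:,:400]=crop(ims["side"],160,360,170,320,2);o[300:,400:]=crop(ims["scene"],290,430,120,225,2.858)[:300,:400]
cv2.imwrite("pics/d13.png",o)
E
```

```text
time: 38.02
ee_pos: [0.374, 0.0012, 0.2931]
tcp_rot: [3.132, -0.02, -1.625]
force: [-0.4, 0.5, -0.1]
width: 0.0001
[0.374 0.001 0.293]
side screen [(0.77, [254.9, 289.0], array([ 0.557, -0.083,  0.007])), (0.61, [302.1, 257.7], array([ 0.576, -0.213,  0.007])), (0.57, [286.0, 272.2], array([ 0.576, -0.165,  0.007]))]
side dowel [(0.58, [247.5, 225.0], array([ 0.427, -0.156,  0.007]))]
scene screen [(0.94, [181.1, 334.5], array([ 0.561, -0.096,  0.007])), (0.93, [169.5, 341.4], array([ 0.567, -0.151,  0.007])), (0.74, [156.5, 346.0], array([ 0.584, -0.211,  0.007]))]
scene dowel [(0.49, [169.8, 339.6], array([ 0.572, -0.147,  0.007]))]
```

View pics/d13.png

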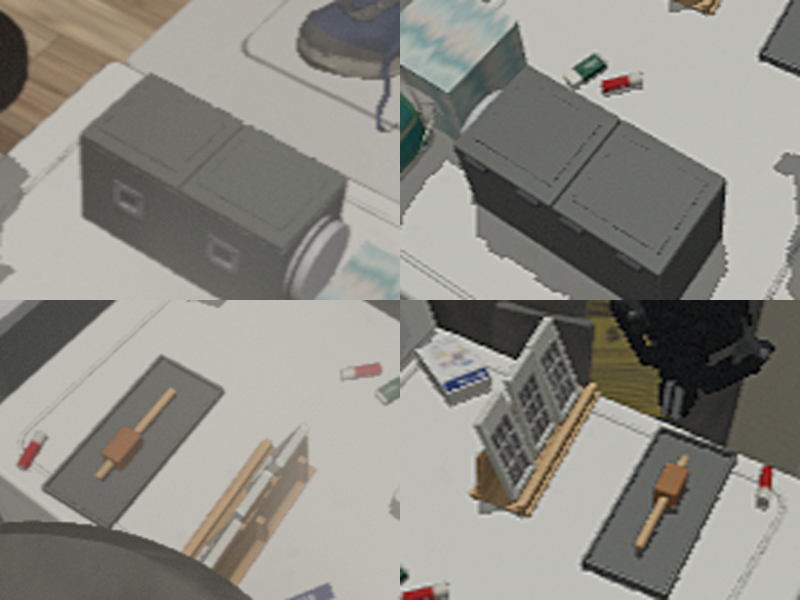

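```bash
python3 - <<'E'
from ov import *
Rr=Ro.from_euler('z',RK[2])
b=B(-.005,.005,-.028,.028,0,.11);ims=[]
for c,x0,y0,w,h,s in(("side",245,205,90,110,5),("scene",305,120,70,110,5)):
    a=np.ascontiguousarray(crop(cv2.imread(f"pics/{c}13.png"),x0,x0+w,y0,y0+h,s))
    for y in(-.067,0,.067):
        P=Rr.apply(Ro.from_euler('y',.45).apply(b)+[-.0135,y,.0072])+[RK[0],RK[1],0]
        uv=(proj(c,P)-[x0,y0]+.5)*s
        for i in range(8):
            for j in(1,2,4):
                if not i&j: cv2.line(a,tuple(int(v) for v in uv[i]),tuple(int(v) for v in uv[i|j]),(0,0,255),1)
    ims.append(a)
cv2.imwrite("pics/d14.png",np.hstack(ims))
E
```

```text
(no output)
```

View pics/d14.png

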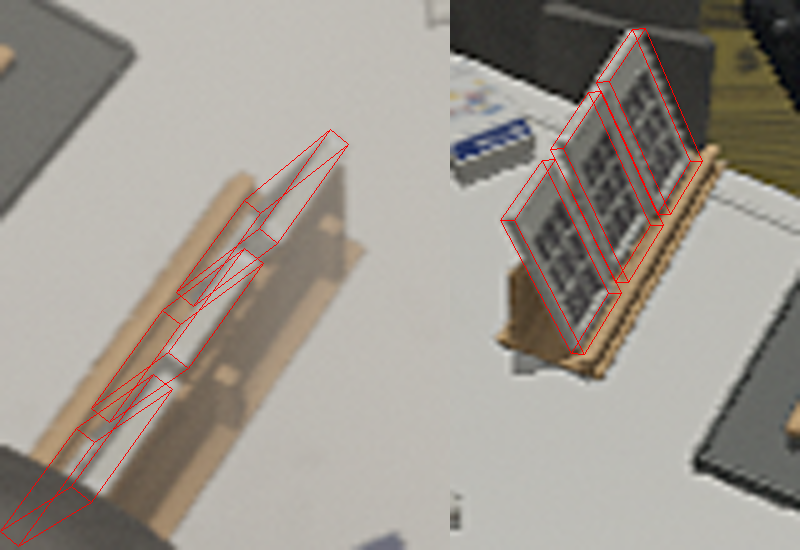

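```bash
python3 -c "
from h import *
print(workorder.job_done())"
```

```text
the job is handed in; nothing more can be done
None
```

The job is done and handed in, at about 38 s of the 210 s allowed.

- **Catches and lids:** I pushed both spring catches with the dowel and both lids sprang open. After the screens were out I swung the lids down and pressed their free edges with 20–25 N. The last pictures, about 1 s after I let go of the far lid, show both flush.
- **Screens:** there were three, in the slots at x = -81, -35 and +81 mm. All now lean side by side on the rack. In both cameras their outlines match the expected 0.45 rad lean, with the foot behind the lip and the back on the rail.
- **Dowel:** it lies in the tray in the last pictures of both cameras. I saw no sign that it had been knocked aside.
- **Other things:** I touched none of the other things, and none looked moved in the last pictures, though I did not measure their positions.

**Disagreements:**
- In the last check the network put the dowel on the rack in the scene camera (confidence 0.49). The picture itself shows it in the tray.
- The middle screen was released about 5 mm high, and the network's foot positions for the screens varied by 1–2 cm between views. The outline check shows all three seated correctly.
- I had no direct catch reading; that the catches hold is judged from the lids staying shut.

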